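# Pack the gel-casting set away in its tank

## Task

Pack the loose gel-casting set away in the ivory electrophoresis tank, in the one order that lets it all fit, lowering each piece in without dropping it. The grey casting stand belongs flat on the tank's platform, walls up, its long toe slid right home under the terminal block; the twin gel tray sits fully down on the stand, clamped between its sprung gate and its heel wall; and the bridge comb stands right down in the gap left behind the stand, its shelf lying over the end of the tray. Leave the other things on the bench where they are.

Things in the scene. Friction and masses are not known exactly. Their poses are not given: they have to be found in the camera images.
- tank: Ivory electrophoresis tank, open on top, fixed. Origin: centre of its underside; z up, y along its length towards the terminal block, x across. Sizes in mm. Inside 124 wide (x) by 200 long (y -100 to +100), walls 4, rim 58 above the bench with a flange 12 outwards. A platform, top 20 above the bench, fills the width from y -74 to +50; beyond it at each end is a well with its floor 4 above the bench.
- block_edge (a point): Middle of the lower inner edge of the tank's terminal block, 34 above the bench, at y +70 of the tank. The block fills the tank's width from here to the end wall (y +100), 34 to 58 above the bench: it overhangs the +y well and leaves 170 of open mouth. Two steel pins stand 20 up from its top at y +86, x -35 and +35.
- well (a point): Point on the floor of the well at the tank's other end, y -89, 4 above the bench, mid width: about where the middle of the comb's underside belongs. With the stand home the gap here is 22 long, between the end wall (y -100) and the stand's heel edge (y -78).
- stand_c (a point): Grey casting stand, loose, on the bench, walls up; point: centre of its base, 18 above its underside. Base 118 (x) by 178 (y -89 to +89) by 8; a fixed heel wall over the full width, 8 thick (y -71 to -63), 36 above the underside; a low sprung gate and, at y +53 to +57, a low rail (22 high). 0.25 kg. Longer than the tank's open mouth. Packed: flat on the platform, this point 38 above the bench at tank y +11.
- gate_face (a point): Middle of the top edge of the gate's face that looks to the heel wall, 22 above the stand's underside. The gate, 112 wide, 8 thick, slides along the stand's y on two rods.
- gate (a joint): Gate travel, m: 0 closed (face at y +34 of the stand, 97 clear to the heel wall), grows as it is pushed to the toe, 0.011 at its stop. The spring pushes it closed with 3 N at 0 and 7.4 N at the stop; it clamps the tray against the heel wall. About 0.005 with the tray seated.
- stand_heel_wall (a point): Middle of the top edge of the stand's heel wall (y -67, 36 above its underside): the place to grip it, across the 8 thick wall; the tips can reach down to the base, 28 below. Behind it the base runs on 18.
- stand_toe (a point): Middle of the toe's end edge, at the underside (y +89). The toe is the 32 of base beyond the rail, with a small round bubble level on it. It has to go in tilted down under the terminal block, where it may dip into the well, then the heel is let down and the stand pushed on until the toe meets the end wall.
- tray_c (a point): Twin gel tray of smoky clear plastic, loose, upright; point: its centre, 13 above its underside. Floor 112 (x) by 102 (y) by 5; two side walls 5 thick and a middle wall 8 thick (grip this) run along y, 26 high in all; same turned half round. 0.14 kg. 5 longer than the stand's closed gap: one end, tilted down, presses the gate back, then the other drops behind the heel wall. Packed: at stand y -12, point 41 above the bench.
- comb_c (a point): Dark grey bridge comb, loose, upright in a fixed white drip rack (floor 4 above the bench, rails to 26). Point: between its two end lugs, 42.5 above its underside. Lugs 12 (x) by 17 (y) at x -50 and +50 reach 53 up; thin toothed plate between; a 4 thick shelf on top, 112 wide, runs from y -8.5 to +49. 0.12 kg. Packed: lugs on the well floor (point 46.5 above the bench), y towards the terminal block.
- comb_bar (a point): Centre of the comb's grip bar, 80 (x) by 12 (y) by 28 high, standing on the shelf (57 to 85 above the underside), at y -2: the place to grip.
- comb_edge (a point): Middle of the free edge of the comb's shelf, y +49, 55 above its underside; packed, it points to the tank's middle and lies over the heel wall and the tray's end.
- tip_rack_c (a point): Bystander: blue pipette-tip rack, 85 by 125, 78 high; point 28 up.
- lid_c (a point): Bystander: the tank's clear ribbed lid lying flat, 140 by 216, 20 high; point 10 up.
- bottle_c (a point): Bystander: amber jar, 60 across, 100 high; point half-way up.
- tube_rack_c (a point): Bystander: white rack with small capped tubes, 100 by 60, 43 high; point 20 up.
- beaker_c (a point): Bystander: glass beaker, 68 across, 85 high; point half-way up.
Not all that is in view belongs to the job. Of the things that look like the part that bears tray_c, the middle-sized one is meant.

How it is judged:
On the way, in this order (a step that is already met when the one before it is completed fails the run):
1. the stand lies flat on the platform with its toe home under the terminal block (y of stand_c in the frame of tank between 0.0065 and 0.0145 m and z of stand_c in the frame of tank between 0.0345 and 0.0415 m and x of stand_c in the frame of tank between -0.012 and 0.012 m and angle between stand_c's own z axis and vertical below 0.04 rad), for 0.2 s.
2. the tray lies fully down between the stand's gate and heel wall (all of step 1 and z of tray_c in the frame of tank between 0.0375 and 0.0445 m and angle between tray_c's own z axis and vertical below 0.04 rad and y of tray_c in the frame of stand_c between -0.015 and -0.0075 m and x of tray_c in the frame of tank between -0.012 and 0.012 m), for 0.2 s.
3. the comb stands in the gap behind the stand, its shelf over the tray (all of step 2 and z of comb_c in the frame of tank between 0.0425 and 0.0505 m and angle between comb_c's own z axis and vertical below 0.07 rad and y of comb_c in the frame of tank between -0.095 and -0.083 m and x of comb_c in the frame of tank between -0.012 and 0.012 m and y of comb_edge in the frame of tank above -0.055 m), for 0.2 s.
At the end, for the whole second after the job is handed in: Stand flat on the platform, toe within 4.5 mm of the end wall; tray flat on it between gate and heel wall (both within 3.5 mm of full depth, tilt under 0.04 rad); comb upright in the gap, lugs within 4 mm of the well floor, tilt under 0.07 rad, shelf over the tray; all at rest (all of step 3 and linear speed of each of stand, tray, comb below 0.02 m/s); the robot touches nothing.
It fails at once if a bystander is moved more than 30 mm (distance of any of tip_rack_c, lid_c, bottle_c, tube_rack_c, beaker_c from where it was at the start of the episode above 0.03 m).
It fails at once if the stand is dropped into the tank (falling faster than 0.5 m/s, not held) (horizontal distance between stand_c and tank below 0.11 m and contact force between the fingers and stand below 0.05 N and linear speed of stand above 0.5 m/s).
It fails at once if the tray is dropped into the tank (falling faster than 0.5 m/s, not held) (horizontal distance between tray_c and tank below 0.11 m and contact force between the fingers and tray below 0.05 N and linear speed of tray above 0.5 m/s).
It fails at once if the comb is dropped into the tank (falling faster than 0.5 m/s, not held) (horizontal distance between comb_c and tank below 0.11 m and contact force between the fingers and comb below 0.05 N and linear speed of comb above 0.5 m/s).
It also fails if it takes over 67 s, if anything falls off the work surface, if the arm or the gripper's body presses on something with over 40 N, if the wrist force passes 120 N, or if a joint passes its speed limit or range.

## Robot

A 6-joint arm with a two-finger parallel gripper is mounted at the origin on the work surface. World frame = base frame: x ahead of the robot, y to its left, z up, the work surface at z = 0. Lengths are in m, angles in rad, forces in N, time in s.
With the tool pointing down it reaches from about 0.3 to 0.775 m from the base axis. Payload 14.6 kg.
Tool frame: the origin (TCP) lies midway between the tips of the shut fingers; the grasp point (between the pads) lies 19 mm behind it (hold_point_z is the distance from the TCP to the grasp point, in m); y points along the fingers, x is the direction in which the jaws open and shut, and the axes are right-handed (so a half turn about y gives the same grasp; the last joint's range is limited). The gripper opens to 94 mm and grips with 3 to 60 N. Pads are 16 mm wide; open, the fingers measure 119 mm over their backs; the gripper's body (75 mm by 177 mm) begins 78 mm behind the grasp point.
Start: joints at [1.096, 0.3, 1.521, -0, 1.321, -0.067], TCP at [0.218, 0.505, 0.205] pointing down, gripper open.
Joint ranges: [-3.03, 3.03], [-0.79, 2.21], [0.23, 2.52], [-1.04, 4.18], [0, 3.07], [-2.55, 2.55]. Speed limits (rad/s): [2.22, 2.22, 2.57, 3.14, 3.14, 3.14].

## Interface

Orientations are given as a 3x3 rotation matrix whose columns are the frame's x, y, z axes.
In Python, from cell import observe, grab_frame, camera_info, close_job, hold_point_z gives the robot as it stands.
- The arm moves only by the tool arm_command, never from a script. Its argument "rows" is a list of rows, each a list of 3 entries, a list of its own where there are three numbers: the finger opening in m, from 0 to 0.094, then the shift along the tool's x, y, z in m, then the turn, a rotation vector about the tool's x, y, z in degrees. A call has 1 to 12 rows; each row is the pose to reach, as a shift and turn from the pose commanded when the call began, along the tool's axes at that moment; what a row does not reach only later rows make up. A row lasts 1/8 s, in which the tool goes at most 62.5 mm and 10.7 degrees, less where a joint would pass 70% of its speed; a pose out of reach is approached as far as the arm can. A call with a gripper value outside its range is refused whole. The fingers move at their own pace and stop on an object; "grip_force" is the grip in N (left out, the last holds). Time passes only in rows, so rows that repeat a pose let the fingers close. It gives the time, the measured TCP pose, the force and the opening at its end, in the units of the state.
- observe(): the state, without advancing time (a new reading comes with each control period).
- grab_frame(name): name is "scene" or "top" or "wrist"; returns the picture (400x640x3 uint8, red, green, blue); there is no depth.
- camera_info(name): a dict with "vertical_fov" (degrees; the focal length in pixels is half the picture's height over the tangent of half this angle, whatever the lens; pixels are square), "cx", "cy" (the principal point, pixels), "k1" (the pictures are not rectified: a ray, as slopes to the right and down, at radius r is drawn at 1 + k1 r^2 times it, then the intrinsics apply), "R" (3x3) and "t" (3): a world point X has camera coordinates R X + t. Camera axes: x right, y down, z forward; pixel columns grow to the right and rows downward; lengths in m; the calibration is good to about 2 mm. A picture is of the moment at which its call begins: read the wrist's pose just before it. camera_info takes no time and is no camera call; for the wrist camera it gives the pose at the moment of the call.
- close_job(): hands the job in, once; it reports no verdict.
The state is a dict: "t": time; "q": joint angles; "qvel": joint speeds; "joint_efforts": joint torques, N m; "eef_pos": TCP position; "tool_rot": TCP orientation; "wrist_force": force on the tool from outside, world axes, zero at the start; "ft_torque": the same for the moment, N m; "opening": finger opening in m.
Only numpy, scipy, OpenCV 4.12 (cv2) and the standard library are available. Lean on these libraries where they do the work, as an engineer would, in place of code of your own. Each camera call takes 0.05 s, during which the arm holds its last target.

## Working session

There is one attempt and no reset: what is moved stays moved. The work goes in short steps, Python scripts to look and compute and a tool call to move; the robot and the scene stay as the last step left them, time stands still between calls to the robot, and variables do not carry over. Pictures are saved under pics/ and viewed, and the job is handed in when it is done.

Besides the shell and the picture viewer there is one more tool, called after "Emit:" in YAML: its name, and indented under it one key for each argument. arm_command: Moves the arm, as the interface text tells. Its arguments: {"type":"object","properties":{"rows":{"type":"array","items":{"type":"array"}},"grip_force":{"type":"number"}},"required":["rows"]}

```bash
mkdir -p pics; ls; python3 - <<'E'
from cell import *
import cv2
print(observe())
for n in ["scene","top","wrist"]:
    print(n,camera_info(n))
    f=grab_frame(n); cv2.imwrite(f"pics/{n}0.png",f[:,:,::-1])
print(hold_point_z)
E
```

```text
pics
{'t': 0.0, 'q': array([ 1.09639605e+00,  3.00466430e-01,  1.52157093e+00,  3.17692162e-05,
        1.32070871e+00, -6.66180677e-02]), 'qvel': array([ 9.17086400e-05,  7.82356325e-04,  8.05031609e-05, -2.30710616e-05,
       -5.58754689e-04,  3.63392392e-04]), 'joint_efforts': array([-2.72987520e-03, -5.31806839e+01, -3.52729011e+01,  7.07276585e-02,
        2.44428293e-02, -9.23537573e-05]), 'eef_pos': array([0.21800074, 0.50466728, 0.20489319]), 'tool_rot': array([[ 3.96581285e-01, -5.54263900e-04, -9.17999443e-01],
       [ 9.17998891e-01, -1.01197195e-03,  3.96581658e-01],
       [-1.14880058e-03, -9.99999334e-01,  1.07484509e-04]]), 'wrist_force': array([ 0.11426012,  0.45949206, -0.96816514]), 'ft_torque': array([ 0.02488517, -0.02154659, -0.01990556]), 'opening': 0.09385557498490893}
scene {'vertical_fov': 48.55525159588471, 'cx': 320.03578676890623, 'cy': 197.84874890805358, 'k1': 0.00410863466631483, 'R': array([[ 0.12131442,  0.99251644,  0.01392586],
       [ 0.63409994, -0.06669654, -0.77036929],
       [-0.76367537,  0.10228729, -0.63744587]]), 't': array([-0.0832621 , -0.23982875,  1.61258213])}
top {'vertical_fov': 57.678974716145895, 'cx': 320.9784378681793, 'cy': 201.99667469106933, 'k1': -0.07472373210930779, 'R': array([[ 0.02546715, -0.99948199,  0.01967695],
       [-0.99537688, -0.02717615, -0.09212124],
       [ 0.09260827, -0.01723992, -0.99555336]]), 't': array([-0.01318763,  0.51487738,  1.15722652])}
wrist {'vertical_fov': 66.86974232565859, 'cx': 320.3685283130628, 'cy': 197.89092068297526, 'k1': -0.0586928703326845, 'R': array([[ 3.97280679e-01,  9.17697149e-01, -7.38029498e-05],
       [ 8.91306635e-01, -3.85836800e-01,  2.38122753e-01],
       [ 2.18496096e-01, -9.46673501e-02, -9.71235064e-01]]), 't': array([-0.54899544, -0.024076  ,  0.3896161 ])}
0.0188
```

View images.

View pics/scene0.png

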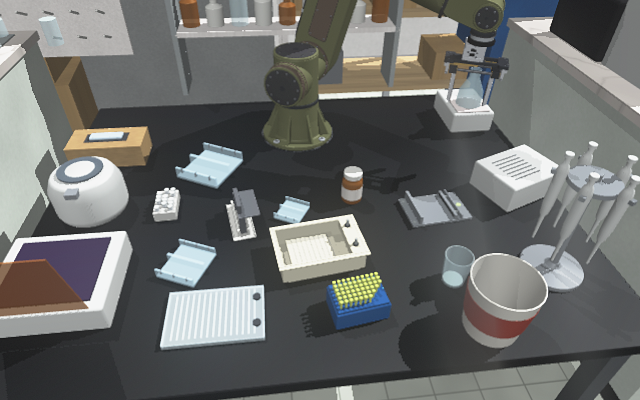

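View pics/top0.png

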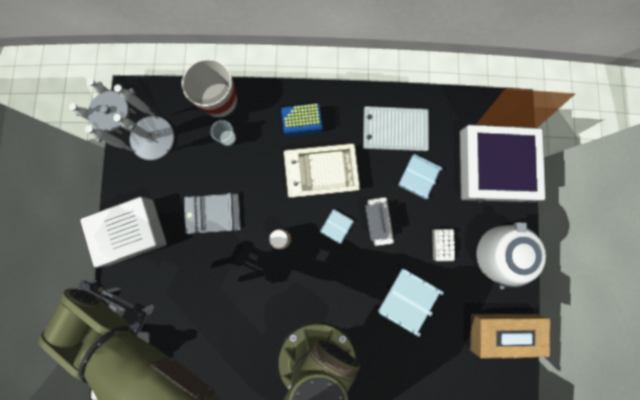

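View pics/wrist0.png

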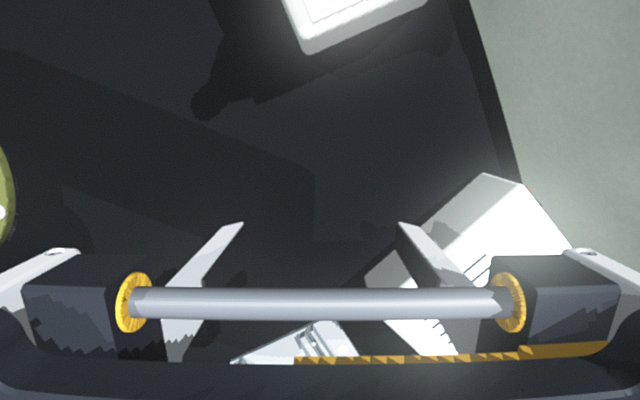

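```bash
cat > h.py <<'E'
import numpy as np, cv2
from cell import *
def K(ci):
    f=200/np.tan(np.radians(ci['vertical_fov']/2)); return f
def proj(ci,X):
    X=np.atleast_2d(X); c=X@np.array(ci['R']).T+ci['t']; s=c[:,:2]/c[:,2:3]
    r2=(s**2).sum(1,keepdims=True); s=s*(1+ci['k1']*r2)
    return s*K(ci)+[ci['cx'],ci['cy']]
def ray(ci,uv):
    uv=np.atleast_2d(uv).astype(float); d=(uv-[ci['cx'],ci['cy']])/K(ci); s=d.copy()
    for _ in range(20): s=d/(1+ci['k1']*(s**2).sum(1,keepdims=True))
    v=np.c_[s,np.ones(len(s))]@np.array(ci['R']); o=-np.array(ci['R']).T@ci['t']
    return o,v
def atz(ci,uv,z):
    o,v=ray(ci,uv); return o+v*((z-o[2])/v[:,2])[:,None]
def crop(src,box,out,s):
    im=cv2.imread(src); x0,y0,x1,y1=box
    c=cv2.resize(im[y0:y1,x0:x1],None,fx=s,fy=s,interpolation=cv2.INTER_CUBIC)
    st=10 if s>=5 else 20
    for x in range((x0//st+1)*st,x1,st):
        cv2.line(c,((x-x0)*s,0),((x-x0)*s,5),(0,255,255),1); cv2.putText(c,str(x),((x-x0)*s-8,16),0,.35,(0,255,255),1)
    for y in range((y0//st+1)*st,y1,st):
        cv2.line(c,(0,(y-y0)*s),(5,(y-y0)*s),(0,255,255),1); cv2.putText(c,str(y),(6,(y-y0)*s+4),0,.35,(0,255,255),1)
    cv2.imwrite(out,c)
E
python3 - <<'E'
from h import *
S='pics/scene0.png';T='pics/top0.png'
crop(S,(260,200,380,290),'pics/a1.png',6)
crop(S,(390,180,480,240),'pics/a2.png',8)
crop(S,(145,225,225,295),'pics/a3.png',8)
crop(S,(215,180,275,245),'pics/a4.png',8)
crop(T,(270,130,370,210),'pics/b1.png',8)
crop(T,(175,180,255,245),'pics/b2.png',8)
crop(T,(390,140,450,210),'pics/b3.png',8)
crop(T,(350,185,410,255),'pics/b4.png',8)
E
```

```text
(no output)
```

View pics/a1.png

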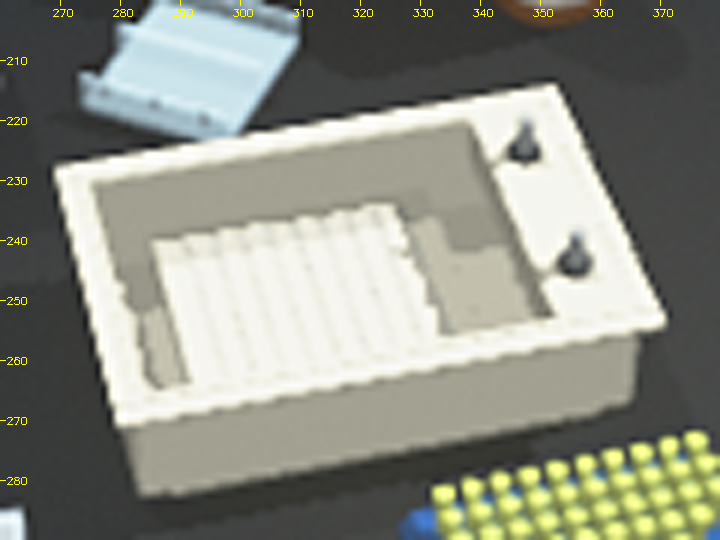

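View pics/a2.png

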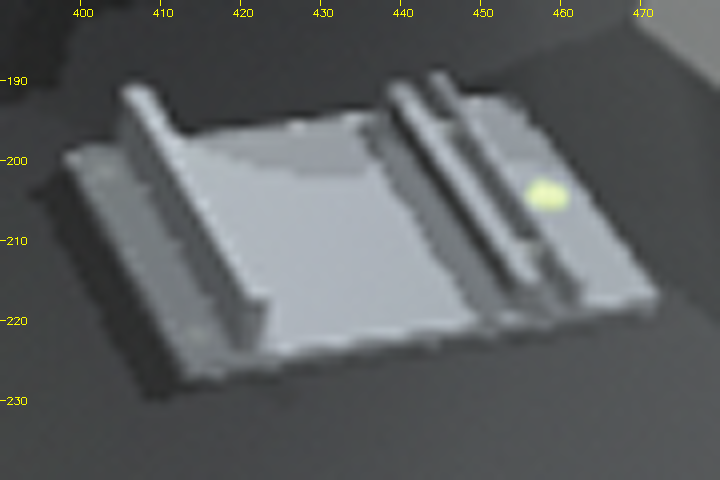

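View pics/a3.png

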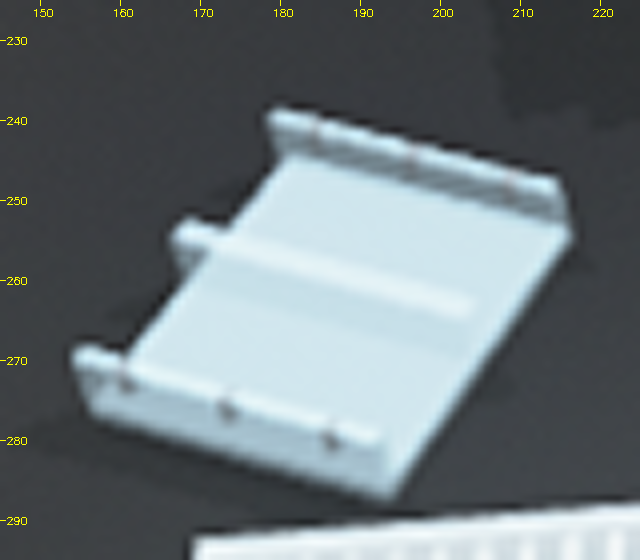

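View pics/a4.png

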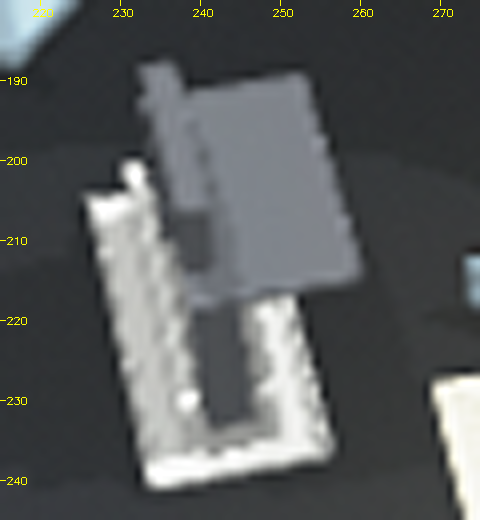

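View pics/b1.png

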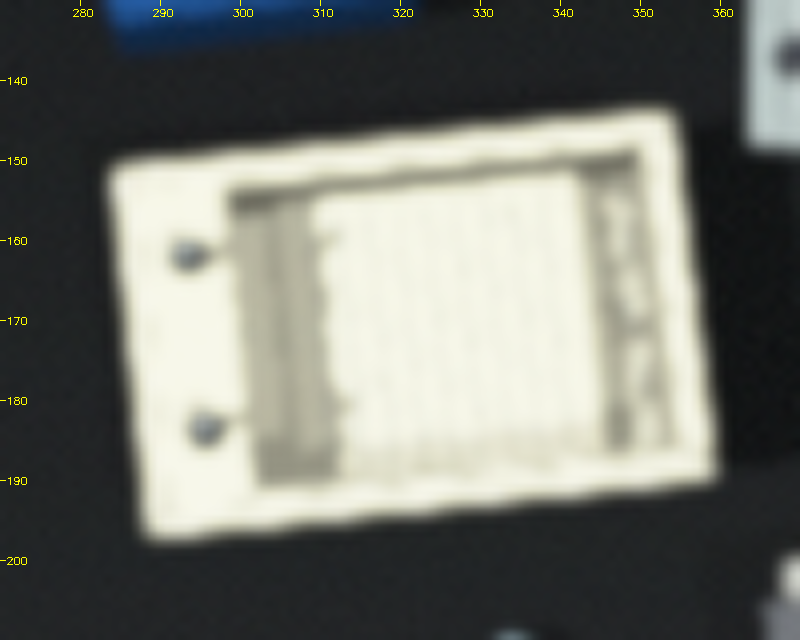

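View pics/b2.png

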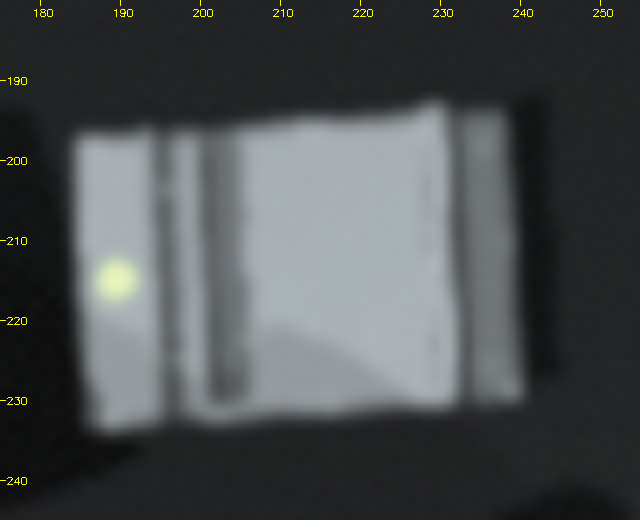

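View pics/b3.png

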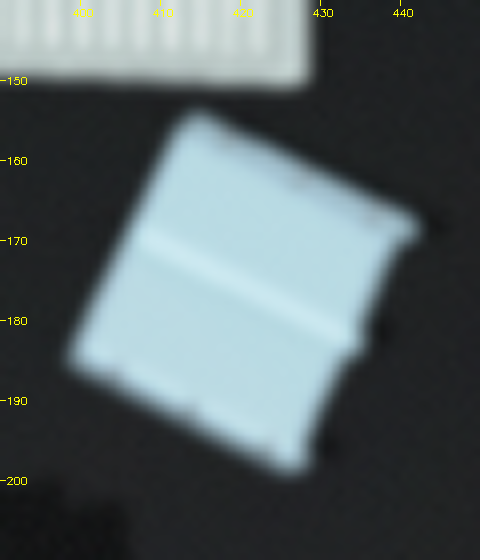

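View pics/b4.png

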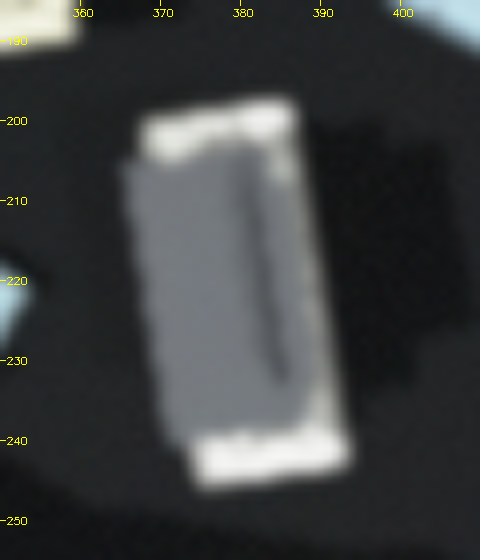

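```bash
cat > fit0.py <<'E'
from h import *
from scipy.optimize import least_squares
cs,ct=camera_info('scene'),camera_info('top')
def fit(name,S,T,z0,g):
    def P(p,L):
        L=np.array(L)/1000.; c,s=np.cos(p[2]),np.sin(p[2])
        return np.c_[p[0]+c*L[:,0]-s*L[:,1],p[1]+s*L[:,0]+c*L[:,1],L[:,2]+z0]
    def r(p):
        o=[]
        for ci,D in ((cs,S),(ct,T)):
            if D: o.append((proj(ci,P(p,[d[:3] for d in D]))-np.array([d[3:] for d in D])).ravel())
        return np.concatenate(o)
    q=least_squares(r,g,loss='soft_l1'); print(name,q.x.round(4),'yaw deg',np.degrees(q.x[2]).round(2)); print(r(q.x).reshape(-1,2).round(1).tolist()); return q.x
fit('tank',[(-78,-116,58,269.2,228),(-78,116,58,352.8,214.2),(78,116,58,371.2,254.2),(78,-116,58,279.7,270.8),(-35,86,78,347.5,220.3),(35,86,78,356.2,239.2)],
 [(78,116,58,283.5,150),(78,-116,58,355,143.5),(-78,-116,58,359.8,190),(-78,116,58,288.5,197.5)],0,[.55,0,0])
fit('stand',[(-59,-89,8,398.1,199.4),(59,-89,8,413.7,225.6),(-59,89,8,453.1,192.1),(59,89,8,472.5,216.9),(59,-63,36,423.3,217.5),(-59,-71,36,405.3,191.5)],
 [(59,89,8,184.4,196.9),(-59,89,8,186.5,234),(59,-89,8,238.1,193.8),(-59,-89,8,240.6,230)],0,[.45,.35,0])
# tray: local y along walls; scene left=-y?
fit('tray',[(56,-51,0,156.5,276.9),(56,51,0,193.75,287.25),(-56,51,0,216.5,254.75),(56,-51,26,154.75,268.75),(56,51,26,192.9,279.4),(-56,-51,26,178.75,239),(-56,51,26,215,248.1),(0,-51,26,166.9,254),(0,51,26,204.4,263.1)],
 [(56,51,26,415,153.5),(56,-51,26,442.5,168.1),(-56,-51,26,427.5,199.4),(-56,51,26,398.5,185)],0,[.55,-.3,-.4])
fit('comb',[(-56,49,57,253.1,189),(56,49,57,260.25,214.4),(56,-8.5,57,239.4,218.1),(-40,-8,85,232.5,188.1),(-40,4,85,237.25,187.5),(40,-8,85,236.5,206.2),(40,4,85,241.5,206)],
 [(56,49,57,365.25,205.6),(-56,49,57,371.25,240)],.004,[.4,-.2,0])
E
python3 fit0.py
```

```text
tank [0.6155 0.0029 0.126 ] yaw deg 7.22
[[-2.2, -1.4], [0.3, -1.3], [1.3, 0.4], [-2.2, 1.0], [-0.1, -0.6], [-0.5, -0.7], [-0.8, -0.8], [-0.4, -1.1], [0.2, 0.3], [-1.3, -0.1]]
stand [0.4709 0.3587 0.1045] yaw deg 5.99
[[-0.3, -0.3], [-0.7, 0.2], [0.0, -0.8], [-0.7, -0.1], [0.1, -0.5], [-0.5, -0.6], [-0.2, 0.2], [-0.7, -1.2], [-0.6, -0.8], [-0.9, -1.3]]
tray [ 0.6104 -0.3264 -0.431 ] yaw deg -24.7
[[0.2, -0.2], [0.1, -0.2], [-0.3, -0.4], [-0.4, 0.8], [-0.9, 0.6], [0.7, -0.7], [-0.2, -0.8], [0.4, -0.7], [-0.6, -0.1], [-1.4, 0.7], [-1.4, -0.3], [-0.1, -1.6], [1.1, -0.9]]
comb [ 0.4597 -0.1956  0.1753] yaw deg 10.04
[[-0.3, -0.1], [0.2, -0.2], [-0.6, 0.2], [-0.2, -0.1], [-0.5, -0.3], [0.4, 0.1], [-0.0, -0.5], [-0.4, -0.7], [-0.8, 0.1]]
```

```bash
cat >> h.py <<'E'
from scipy.spatial.transform import Rotation as Ro
def tool(yaw,tilt=0,ax='x'):
    """yaw deg of tool x in world; tool y down; then tilt deg about tool axis ax"""
    a=np.radians(yaw); x=np.array([np.cos(a),np.sin(a),0]); y=np.array([0,0,-1.]); z=np.cross(x,y)
    R=np.c_[x,y,z]
    e=dict(x=[1,0,0],z=[0,0,1])[ax]
    return R@Ro.from_rotvec(np.radians(tilt)*np.array(e)).as_matrix()
def delta(pos,R,p0=None,R0=None):
    o=observe()
    if p0 is None: p0,R0=o['eef_pos'],o['tool_rot']
    d=R0.T@(np.array(pos)-p0); w=Ro.from_matrix(R0.T@R).as_rotvec(degrees=True)
    print('shift',d.round(4).tolist(),'turn',w.round(2).tolist())
    return d,w
def loc(p,yaw,L):
    a=np.radians(yaw);c,s=np.cos(a),np.sin(a); return np.array([p[0]+c*L[0]-s*L[1],p[1]+s*L[0]+c*L[1]])
E
sed -i 's/58,/58,/' fit0.py; sed 's/-116/-112/g;s/116/112/g;s/(78,/(74,/g;s/(-78,/(-74,/g' fit0.py > fit1.py; python3 fit1.py | head -2
python3 - <<'E'
from h import *
ci=camera_info('wrist'); o=observe()
print('cam in tool', o['tool_rot'].T@(-np.array(ci['R']).T@ci['t']-o['eef_pos']))
R=tool(96)
w=loc((.4709,.3587),6,(0,-.067)); print(w)
delta([w[0],w[1],.16],R)
E
```

```text
tank [0.6164 0.0035 0.1272] yaw deg 7.29
[[-0.2, -0.3], [-0.5, 0.1], [-0.5, -0.3], [-0.4, -0.3], [0.2, -0.4], [-0.1, -0.5], [0.4, 0.0], [-1.7, -0.1], [-1.3, -1.2], [-0.4, -1.7]]
cam in tool [-0.00088622 -0.17913217  0.06898291]
[0.47790341 0.29206703]
shift [-0.0921, 0.0451, -0.3229] turn [-0.01, -29.36, -0.04]
```

Emit:
arm_command:
  rows:
    - [0.04,[-0.092,0.045,-0.323],[0,-29.4,0]]
    - [0.04,[-0.092,0.045,-0.323],[0,-29.4,0]]
    - [0.04,[-0.092,0.045,-0.323],[0,-29.4,0]]
    - [0.04,[-0.092,0.045,-0.323],[0,-29.4,0]]
    - [0.04,[-0.092,0.045,-0.323],[0,-29.4,0]]
    - [0.04,[-0.092,0.045,-0.323],[0,-29.4,0]]
    - [0.04,[-0.092,0.045,-0.323],[0,-29.4,0]]
    - [0.04,[-0.092,0.045,-0.323],[0,-29.4,0]]

```text
t: 1.15
eef_pos: [0.4776, 0.2927, 0.1604]
tool_rot: [[-0.105, -0.0, -0.994], [0.994, 0.0, -0.105], [0.0, -1.0, 0.0]]
wrist_force: [0.7, -0.1, -0.1]
opening: 0.0403
```

```bash
python3 - <<'E'
from h import *
o=observe(); print(o['t'],o['eef_pos'],o['qvel'].round(3),o['q'].round(2))
print(o['tool_rot'].round(4).tolist())
ci=camera_info('wrist'); f=grab_frame('wrist'); cv2.imwrite('pics/w1.png',f[:,:,::-1])
np.save('w1.npy',np.array([ci],dtype=object))
E
```

```text
1.15 [0.47764744 0.2927493  0.16039104] [ 0.019 -0.008  0.001 -0.001 -0.003  0.001] [ 0.48  0.36  1.55  0.    1.23 -1.19]
[[-0.1052, -0.0003, -0.9945], [0.9945, 0.0, -0.1052], [0.0, -1.0, 0.0003]]
```

View pics/w1.png

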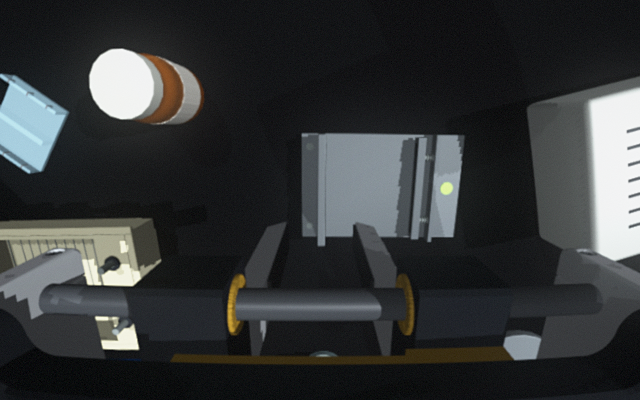

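```bash
python3 - <<'E'
from h import *
ci=np.load('w1.npy',allow_pickle=True)[0]; o=observe()
print('tcp',proj(ci,o['eef_pos']))
print('tcp ground',proj(ci,[o['eef_pos'][0],o['eef_pos'][1],.036]))
for L,z in [((-.059,-.067),.036),((.059,-.067),.036),((-.059,-.089),.008),((.059,-.089),.008),((-.059,.089),.008),((.059,.089),.008)]:
    w=loc((.4709,.3587),6,L); print(L,proj(ci,[w[0],w[1],z]).round(1))
E
python3 -c "
from h import *
crop('pics/w1.png',(290,120,480,260),'pics/w1c.png',4)"
```

```text
tcp [[321.84368061 236.90334436]]
tcp ground [[321.19466323 192.88968697]]
(-0.059, -0.067) [[320.1 134.8]]
(0.059, -0.067) [[320.1 246.7]]
(-0.059, -0.089) [[299.6 133.9]]
(0.059, -0.089) [[301.3 237.2]]
(-0.059, 0.089) [[463.4 134.7]]
(0.059, 0.089) [[452.5 236.7]]
```

View pics/w1c.png

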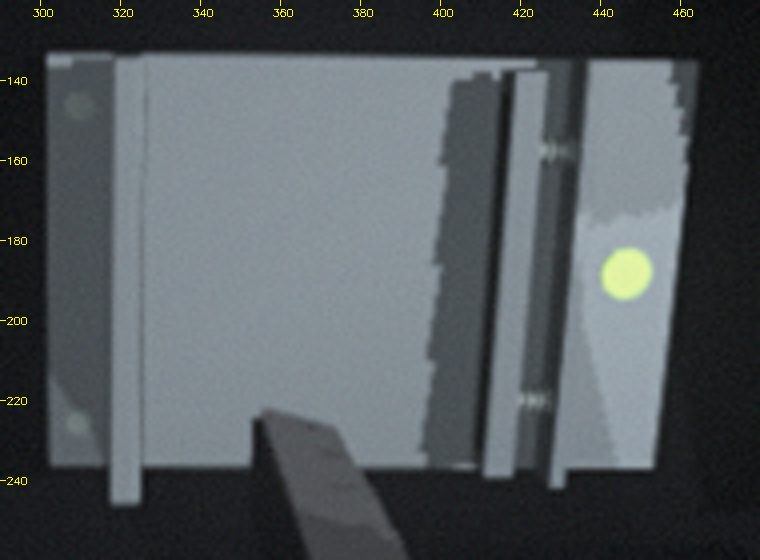

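Emit:
arm_command:
  rows:
    - [0.04,[0,0.05,0],[0,0,0]]
    - [0.04,[0,0.1,0],[0,0,0]]
    - [0.04,[0,0.135,0],[0,0,0]]
    - [0.04,[0,0.149,0],[0,0,0]]
    - [0.04,[0,0.149,0],[0,0,0]]
    - [0.0,[0,0.149,0],[0,0,0]]
    - [0.0,[0,0.149,0],[0,0,0]]
    - [0.0,[0,0.149,0],[0,0,0]]
    - [0.0,[0,0.149,0],[0,0,0]]
  grip_force: 55

```text
t: 2.33
eef_pos: [0.4784, 0.2925, 0.0119]
tool_rot: [[-0.105, 0.001, -0.994], [0.994, 0.001, -0.105], [0.0, -1.0, -0.001]]
wrist_force: [-1.0, 0.6, 4.2]
opening: 0.0078
```

Emit:
arm_command:
  rows:
    - [0.0,[0,-0.01,0],[0,0,0]]
    - [0.0,[0,-0.04,0],[0,0,0]]
    - [0.0,[0,-0.09,0],[0,0,0]]
    - [0.0,[0,-0.14,0],[0,0,0]]
    - [0.0,[0,-0.19,0],[0,0,0]]
    - [0.0,[0,-0.19,0],[0,0,0]]
    - [0.0,[0,-0.19,0],[0,0,0]]

```text
t: 3.2
eef_pos: [0.4776, 0.292, 0.2005]
tool_rot: [[-0.105, -0.001, -0.994], [0.994, -0.001, -0.105], [-0.001, -1.0, 0.001]]
wrist_force: [0.5, -0.7, -3.3]
opening: 0.0076
```

```bash
python3 - <<'E'
from h import *
o=observe(); print(o['t'],o['eef_pos'])
crop('pics/w1.png',(0,190,200,360),'pics/w1t.png',4)
ci=camera_info('wrist'); f=grab_frame('wrist'); cv2.imwrite('pics/w2.png',f[:,:,::-1])
# predicted stand corners in held frame
R=o['tool_rot'];p=o['eef_pos']
for L in [(-.067,.036,0.059),(-.067,.036,-.059),(-.089,.008,.059),(-.089,.008,-.059),(.089,.008,.059),(.089,.008,-.059),(-.089,0,.059),(.089,0,.059)]:
    v=np.array([L[0]+.067,-(L[1]-.0119),L[2]]); print(L,proj(ci,p+R@v).round(1))
f=grab_frame('scene'); cv2.imwrite('pics/s2.png',f[:,:,::-1])
E
```

```text
3.2 [0.47764437 0.29199755 0.20046567]
(-0.067, 0.036, 0.059) [[321.4 144.7]]
(-0.067, 0.036, -0.059) [[321.4 342.5]]
(-0.089, 0.008, 0.059) [[284.3 141.6]]
(-0.089, 0.008, -0.059) [[289.5 314.6]]
(0.089, 0.008, 0.059) [[571.2 143.9]]
(0.089, 0.008, -0.059) [[538.4 310.5]]
(-0.089, 0, 0.059) [[285.8 140.9]]
(0.089, 0, 0.059) [[561.7 143. ]]
```

View pics/w1t.png

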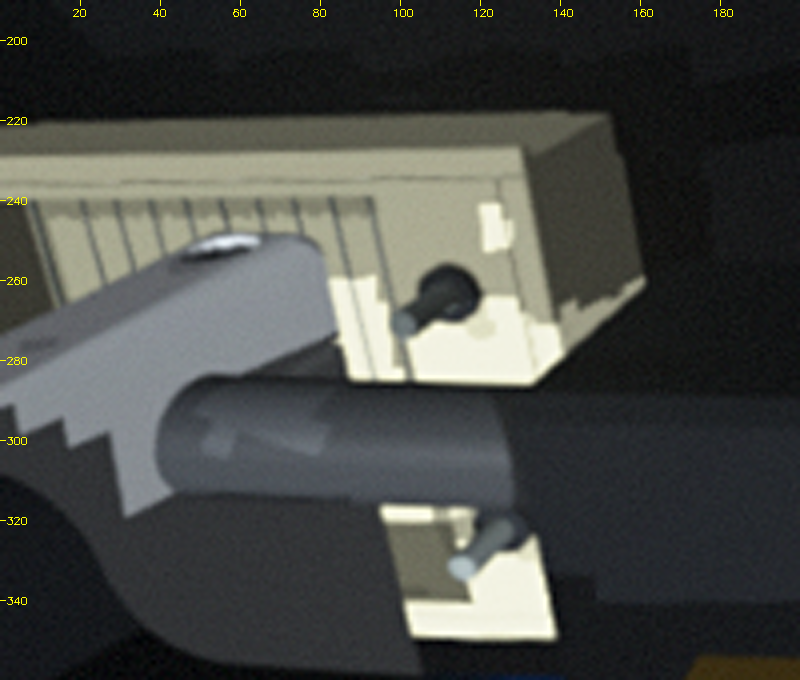

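View pics/w2.png

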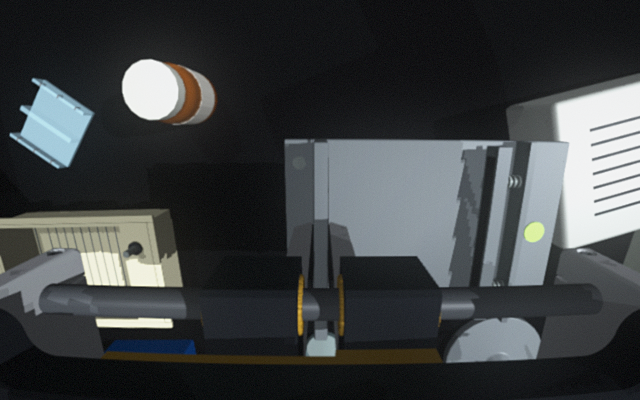

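View pics/s2.png

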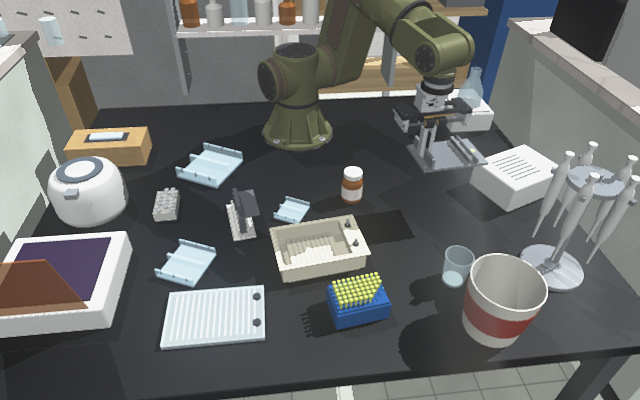

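```bash
python3 - <<'E'
from h import *
ci=np.load('w1.npy',allow_pickle=True)[0]
for p,yaw in [((.6164,.0035),7.29)]:
    for L in [(-35,86,78),(35,86,78),(-74,112,58),(74,112,58),(-66,104,0),(66,104,0)]:
        w=loc(p,yaw,(L[0]/1000,L[1]/1000)); print(L,proj(ci,[w[0],w[1],L[2]/1000]).round(1))
print(atz(ci,[(100.8,270.5),(115.5,332)],.078), atz(ci,[(130.75,226.8),(138.75,349.5)],.058))
E
python3 -c "
from h import *
crop('pics/w2.png',(0,190,200,350),'pics/w2t.png',4)"
```

```text
(-35, 86, 78) [[100.6 272.9]]
(35, 86, 78) [[115.2 333.3]]
(-74, 112, 58) [[130.2 228.4]]
(74, 112, 58) [[155.  351.2]]
(-66, 104, 0) [[153.8 218.6]]
(66, 104, 0) [[170.5 314.7]]
[[0.56811087 0.08483597 0.078     ]
 [0.63851578 0.09372944 0.078     ]] [[0.52705738 0.10584905 0.058     ]
 [0.67614349 0.10479558 0.058     ]]
```

View pics/w2t.png

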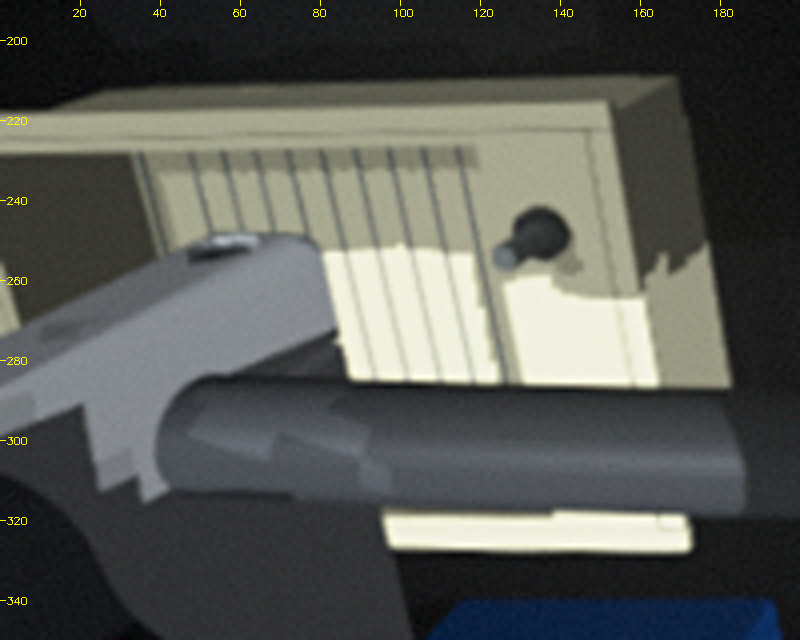

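```bash
cat >> h.py <<'E'
TP,TY=(.6147,.0035),7.25
def standtcp(yt,zt,th,x=.0008,p0=None,R0=None):
    c,s=np.cos(np.radians(th)),np.sin(np.radians(th))
    ly=yt-156*c+11.9*s; z=zt+156*s+11.9*c
    w=loc(TP,TY,(x,ly/1000)); return np.array([w[0],w[1],z/1000]),tool(90+TY,th,'z')
E
python3 - <<'E'
from h import *
p,R=standtcp(60,135,20); print(p); delta(p,R)
p1,R1=standtcp(60,60,20);delta(p1,R1)
E
```

```text
[ 0.6259078  -0.07826128  0.19953748]
shift [-0.3838, 0.0004, -0.1086] turn [-0.37, -1.18, 19.93]
shift [-0.3837, 0.0754, -0.1088] turn [-0.37, -1.18, 19.93]
```

Emit:
arm_command:
  rows:
    - [0.0,[-0.05,0,-0.014],[0,-0.2,3]]
    - [0.0,[-0.1,0,-0.028],[0,-0.4,6]]
    - [0.0,[-0.15,0,-0.042],[0,-0.6,9]]
    - [0.0,[-0.2,0,-0.057],[0,-0.7,12]]
    - [0.0,[-0.25,0,-0.071],[0,-0.9,15]]
    - [0.0,[-0.3,0,-0.085],[-0.2,-1,17]]
    - [0.0,[-0.35,0,-0.099],[-0.4,-1.2,20]]
    - [0.0,[-0.384,0.0,-0.109],[-0.4,-1.2,20]]
    - [0.0,[-0.384,0.0,-0.109],[-0.4,-1.2,20]]
    - [0.0,[-0.384,0.0,-0.109],[-0.4,-1.2,20]]

```text
t: 4.55
eef_pos: [0.6265, -0.0776, 0.2003]
tool_rot: [[-0.119, 0.045, -0.992], [0.932, -0.339, -0.127], [-0.341, -0.94, -0.001]]
wrist_force: [-0.6, 0.5, -3.0]
opening: 0.0076
```

```bash
python3 - <<'E'
from h import *
o=observe(); print(o['t'],o['eef_pos'],o['tool_rot'].round(3).tolist(),o['q'].round(2))
for n in ['wrist','top','scene']:
    f=grab_frame(n); cv2.imwrite(f'pics/{n}3.png',f[:,:,::-1])
crop('pics/scene3.png',(230,120,390,280),'pics/s3c.png',4)
crop('pics/top3.png',(270,120,370,210),'pics/t3c.png',6)
E
```

```text
4.55 [ 0.6264504  -0.07759262  0.20034939] [[-0.119, 0.045, -0.992], [0.932, -0.339, -0.127], [-0.341, -0.94, -0.001]] [-0.04  0.46  1.35 -0.36  1.29 -1.64]
```

View pics/wrist3.png

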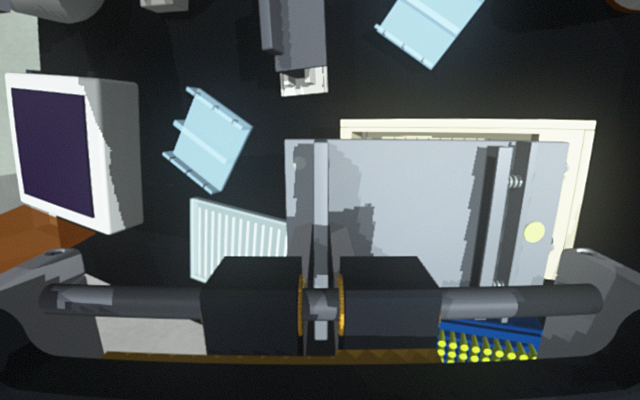

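View pics/s3c.png

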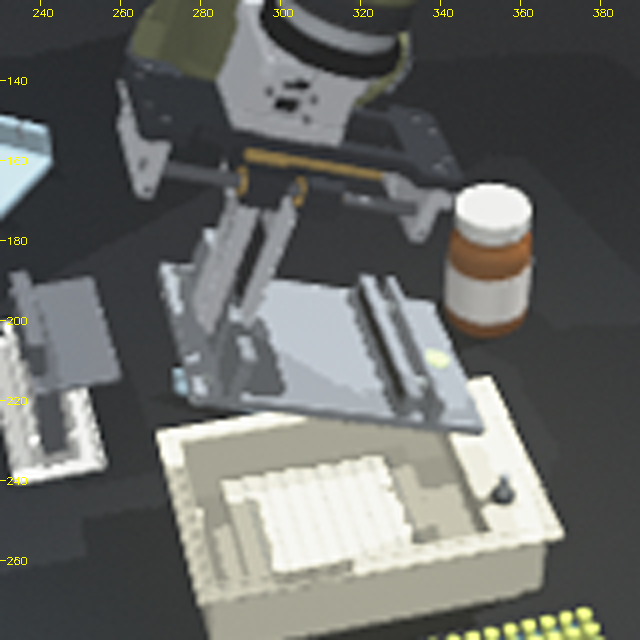

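View pics/t3c.png

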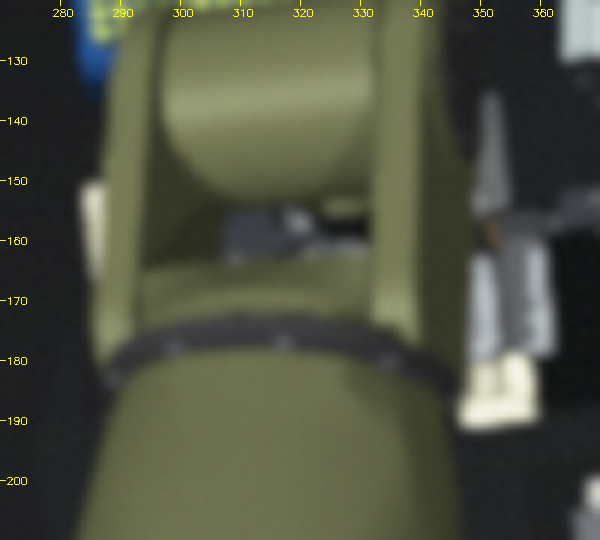

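```bash
python3 - <<'E'
from h import *
crop('pics/wrist3.png',(280,110,440,180),'pics/w3a.png',5)
crop('pics/wrist3.png',(500,110,620,290),'pics/w3b.png',4)
ci=camera_info('wrist'); o=observe()
for L in [(-74,-112,58),(-74,112,58),(74,112,58),(-62,70,58),(-62,-100,58),(-35,86,78)]:
    w=loc(TP,TY,(L[0]/1000,L[1]/1000)); print(L,proj(ci,[w[0],w[1],L[2]/1000]).round(1))
R=o['tool_rot'];p=o['eef_pos']
for L in [(-.067,.036,0.059),(-.089,.008,.059),(.089,.008,.059),(.089,.008,-.059)]:
    v=np.array([L[0]+.067,-(L[1]-.0119),L[2]]); print(L,proj(ci,p+R@v).round(1))
E
```

```text
(-74, -112, 58) [[340.3 117.1]]
(-74, 112, 58) [[596.5 119.8]]
(74, 112, 58) [[563.9 280.2]]
(-62, 70, 58) [[539.6 132.4]]
(-62, -100, 58) [[351.3 129. ]]
(-35, 86, 78) [[563.8 167.2]]
(-0.067, 0.036, 0.059) [[321.2 144.9]]
(-0.089, 0.008, 0.059) [[284.1 141.8]]
(0.089, 0.008, 0.059) [[571.2 143.9]]
(0.089, 0.008, -0.059) [[538.5 310.7]]
```

View pics/w3a.png

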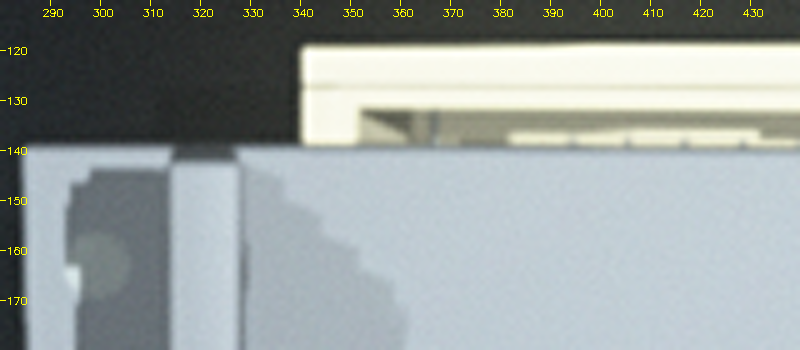

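View pics/w3b.png

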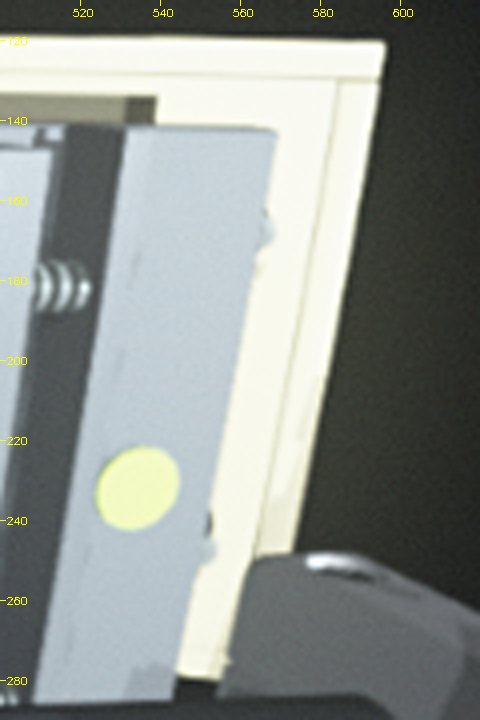

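```bash
sed -i 's/^TP,TY=.*/TP,TY=(.6160,.0035),7.4/; s/x=.0008/x=.0012/' h.py
python3 - <<'E'
from h import *
for a in [(60,60,20),(60,24,20),(72,18,20),(82,13,20)]:
    p,R=standtcp(*a); delta(p,R)
E
```

```text
shift [0.0251, 0.0725, -0.0007] turn [0.13, -0.11, 0.01]
shift [0.0374, 0.1063, -0.0006] turn [0.13, -0.11, 0.01]
shift [0.0508, 0.1078, -0.0006] turn [0.13, -0.11, 0.01]
shift [0.0619, 0.1091, -0.0006] turn [0.13, -0.11, 0.01]
```

Emit:
arm_command:
  rows:
    - [0.0,[0.009,0.025,-0.0007],[0,0,0]]
    - [0.0,[0.017,0.05,-0.0007],[0,0,0]]
    - [0.0,[0.0251,0.0725,-0.0007],[0,0,0]]
    - [0.0,[0.031,0.09,-0.0007],[0,0,0]]
    - [0.0,[0.0374,0.106,-0.0007],[0,0,0]]
    - [0.0,[0.0374,0.106,-0.0007],[0,0,0]]

```text
t: 5.45
eef_pos: [0.6276, -0.0788, 0.0879]
tool_rot: [[-0.119, 0.045, -0.992], [0.932, -0.339, -0.127], [-0.342, -0.94, -0.001]]
wrist_force: [0.4, -1.2, -1.4]
opening: 0.0076
```

```bash
python3 - <<'E'
from h import *
o=observe(); print(o['t'],o['eef_pos'])
for n in ['wrist','scene']:
    f=grab_frame(n); cv2.imwrite(f'pics/{n}4.png',f[:,:,::-1])
crop('pics/scene4.png',(230,140,390,290),'pics/s4c.png',5)
for a in [(72,18,20),(82,13,20),(86,16,10),(90,22,0)]:
    p,R=standtcp(*a); delta(p,R)
E
```

```text
5.45 [ 0.62762739 -0.07884592  0.0878803 ]
shift [0.0145, 0.0023, 0.0006] turn [0.17, -0.18, -0.02]
shift [0.0257, 0.0035, 0.0006] turn [0.17, -0.18, -0.02]
shift [0.0287, 0.0266, 0.0007] turn [0.19, -0.17, -10.02]
shift [0.0354, 0.0464, 0.0007] turn [0.2, -0.15, -20.02]
```

View pics/s4c.png

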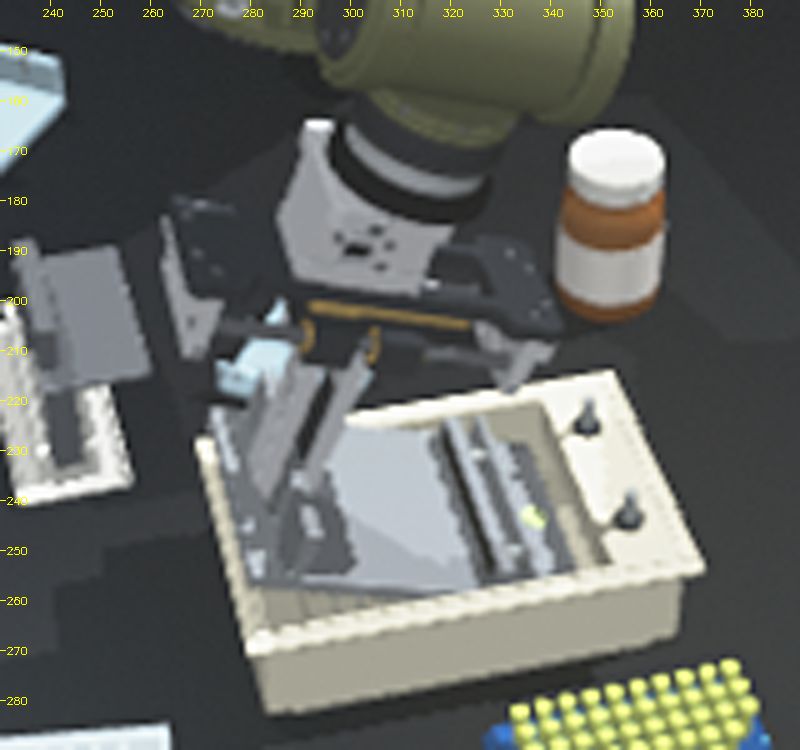

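View pics/wrist4.png

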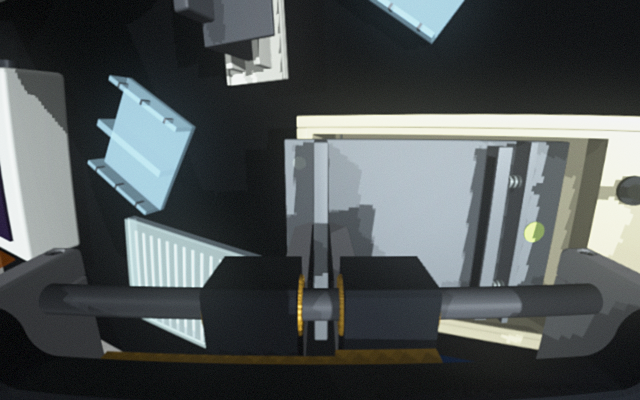

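Emit:
arm_command:
  rows:
    - [0.0,[0.0075,0.0015,0],[0,0,0]]
    - [0.0,[0.0145,0.0023,0],[0,0,0]]
    - [0.0,[0.02,0.003,0],[0,0,0]]
    - [0.0,[0.0257,0.0035,0],[0,0,0]]
    - [0.0,[0.0267,0.0112,0],[0,0,-3.3]]
    - [0.0,[0.0277,0.0189,0],[0,0,-6.7]]
    - [0.0,[0.0287,0.0266,0],[0,0,-10]]
    - [0.0,[0.0287,0.0266,0],[0,0,-10]]

```text
t: 6.55
eef_pos: [0.6258, -0.0619, 0.0539]
tool_rot: [[-0.123, 0.024, -0.992], [0.977, -0.172, -0.126], [-0.174, -0.985, -0.003]]
wrist_force: [-0.3, -0.1, -2.1]
opening: 0.0077
```

```bash
python3 - <<'E'
from h import *
o=observe(); print(o['t'],o['eef_pos'],o['wrist_force'])
for n in ['wrist','scene']:
    f=grab_frame(n); cv2.imwrite(f'pics/{n}5.png',f[:,:,::-1])
crop('pics/scene5.png',(230,140,390,290),'pics/s5c.png',5)
for a in [(88,20,5),(90,22.5,0),(96,22.5,0),(100,21,0),(102,20,0)]:
    p,R=standtcp(*a); delta(p,R)
E
```

```text
6.55 [ 0.62575822 -0.06194078  0.05388027] [-0.25778931 -0.06597583 -2.13170168]
shift [0.0007, 0.009, 0.0004] turn [0.17, -0.15, -5.08]
shift [0.003, 0.0198, 0.0004] turn [0.17, -0.14, -10.08]
shift [0.0089, 0.0187, 0.0004] turn [0.17, -0.14, -10.08]
shift [0.0131, 0.0195, 0.0004] turn [0.17, -0.14, -10.08]
shift [0.0152, 0.0201, 0.0005] turn [0.17, -0.14, -10.08]
```

View pics/s5c.png

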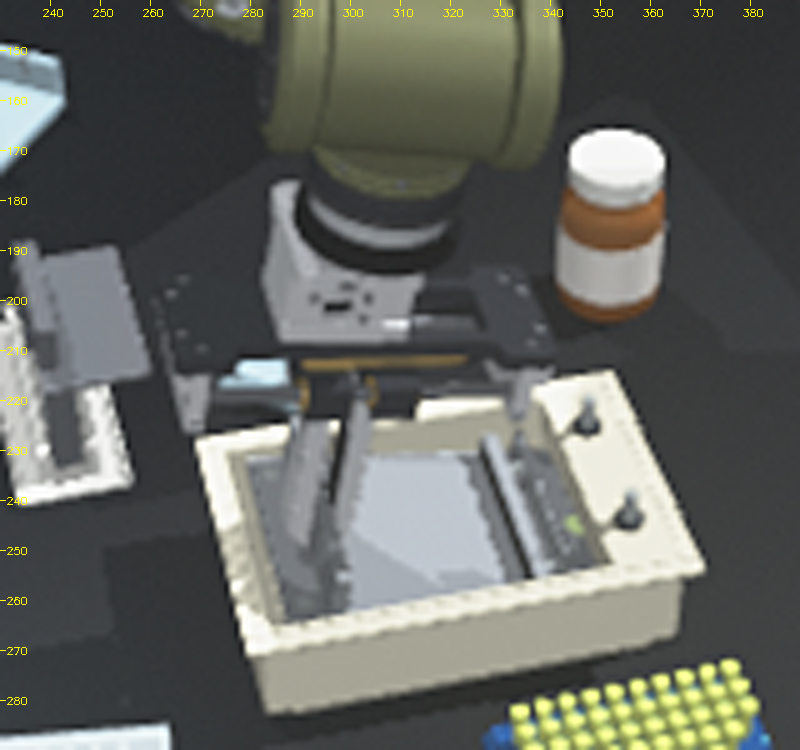

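View pics/wrist5.png

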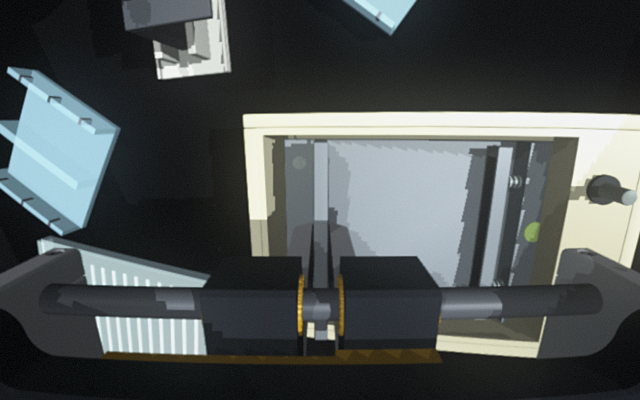

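Emit:
arm_command:
  rows:
    - [0.0,[0.0007,0.009,0],[0,0,-5]]
    - [0.0,[0.002,0.0145,0],[0,0,-7.5]]
    - [0.0,[0.003,0.0195,0],[0,0,-10]]
    - [0.0,[0.003,0.0195,0],[0,0,-10]]
    - [0.0,[0.006,0.019,0],[0,0,-10]]
    - [0.0,[0.009,0.019,0],[0,0,-10]]
    - [0.0,[0.011,0.0193,0],[0,0,-10]]

```text
t: 7.52
eef_pos: [0.6251, -0.0533, 0.0335]
tool_rot: [[-0.127, 0.003, -0.992], [0.992, -0.0, -0.127], [-0.0, -1.0, -0.003]]
wrist_force: [0.6, -0.0, -2.5]
opening: 0.0074
```

```bash
python3 - <<'E'
from h import *
o=observe(); print(o['t'],o['eef_pos'],o['wrist_force'],o['ft_torque'])
for n in ['wrist']:
    f=grab_frame(n); cv2.imwrite(f'pics/{n}6.png',f[:,:,::-1])
for a in [(100,21,0),(102,20,0)]:
    p,R=standtcp(*a); delta(p,R)
E
```

```text
7.525 [ 0.62511366 -0.05333017  0.03348588] [ 0.62405363 -0.03425917 -2.5094843 ] [-0.13150618 -0.04247461  0.00114844]
shift [0.0014, 0.0004, 0.0004] turn [0.18, -0.09, -0.02]
shift [0.0034, 0.0014, 0.0005] turn [0.18, -0.09, -0.02]
```

View pics/wrist6.png

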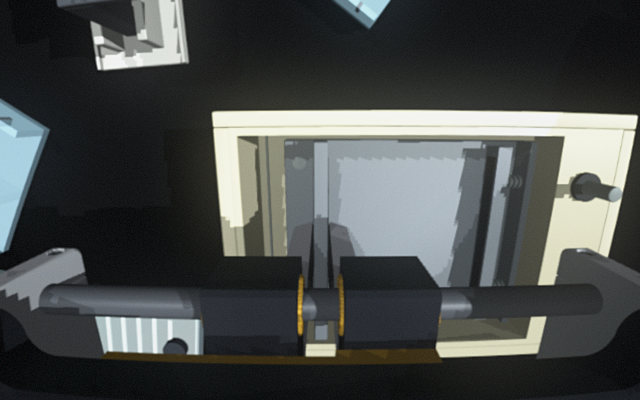

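Emit:
arm_command:
  rows:
    - [0.0,[0.001,0.001,0],[0,0,0]]
    - [0.0,[0.002,0.0015,0],[0,0,0]]
    - [0.0,[0.003,0.0015,0],[0,0,0]]
    - [0.0,[0.004,0.0015,0],[0,0,0]]

```text
t: 8.07
eef_pos: [0.6254, -0.0514, 0.0325]
tool_rot: [[-0.127, 0.006, -0.992], [0.992, -0.002, -0.127], [-0.003, -1.0, -0.005]]
wrist_force: [4.2, -12.8, 0.5]
opening: 0.0075
```

Emit:
arm_command:
  rows:
    - [0.0,[-0.001,0.001,0],[0.3,0,0]]
    - [0.0,[-0.001,0.0015,0],[0.3,0,0]]

```text
t: 8.32
eef_pos: [0.6254, -0.0515, 0.032]
tool_rot: [[-0.127, -0.0, -0.992], [0.992, -0.001, -0.127], [-0.001, -1.0, 0.0]]
wrist_force: [-5.8, -3.2, 15.3]
opening: 0.0075
```

```bash
python3 - <<'E'
from h import *
o=observe(); print(o['t'],o['eef_pos'],o['wrist_force'],o['ft_torque'])
a=np.radians(TY); d=o['eef_pos'][:2]-TP; print('local',d@[np.cos(a),np.sin(a)],d@[-np.sin(a),np.cos(a)])
for n in ['wrist','scene']:
    f=grab_frame(n); cv2.imwrite(f'pics/{n}7.png',f[:,:,::-1])
crop('pics/scene7.png',(260,190,380,290),'pics/s7c.png',6)
E
```

```text
8.325 [ 0.62535674 -0.05147613  0.03196856] [-5.77123523 -3.22640438 15.32204902] [-0.54128123  1.05998649  0.20083083]
local 0.0021981280165088973 -0.05572334528263119
```

View pics/wrist7.png

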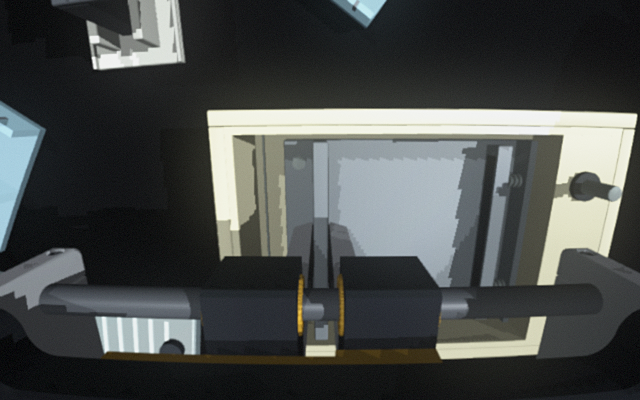

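View pics/s7c.png

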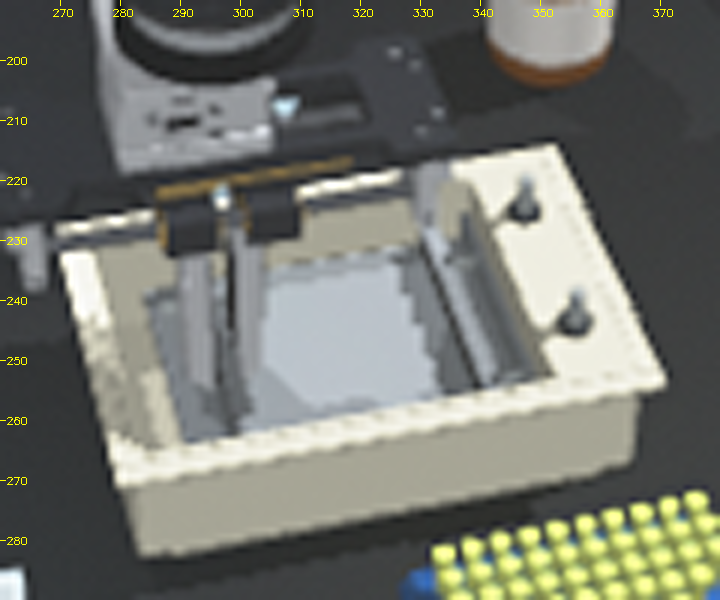

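Emit:
arm_command:
  rows:
    - [0.03,[0.0,-0.0005,0],[0,0,0]]
    - [0.03,[0,-0.0005,0],[0,0,0]]
    - [0.03,[0,-0.0005,0],[0,0,0]]
    - [0.03,[0,-0.03,0],[0,0,0]]
    - [0.03,[0,-0.08,0],[0,0,0]]
    - [0.03,[0,-0.14,0],[0,0,0]]
    - [0.03,[0,-0.2,0.03],[0,0,0]]
    - [0.03,[0,-0.2,0.05],[0,0,0]]
    - [0.03,[0,-0.2,0.05],[0,0,0]]

```text
t: 9.55
eef_pos: [0.5751, -0.0573, 0.2313]
tool_rot: [[-0.126, -0.001, -0.992], [0.992, -0.0, -0.126], [-0.0, -1.0, 0.001]]
wrist_force: [0.2, -0.1, -0.1]
opening: 0.0299
```

```bash
python3 - <<'E'
from h import *
o=observe(); print(o['t'],o['eef_pos'],o['wrist_force'],o['ft_torque'])
ci=camera_info('wrist');np.save('w8.npy',np.array([ci],dtype=object))
for n in ['wrist']:
    f=grab_frame(n); cv2.imwrite(f'pics/{n}8.png',f[:,:,::-1])
f=grab_frame('scene'); cv2.imwrite('pics/scene8.png',f[:,:,::-1])
crop('pics/scene8.png',(260,190,380,290),'pics/s8c.png',6)
E
```

```text
9.55 [ 0.5750661  -0.0572894   0.23128181] [ 0.17915308 -0.08864109 -0.0810176 ] [ 0.02079685 -0.00985638  0.0071935 ]
```

View pics/wrist8.png

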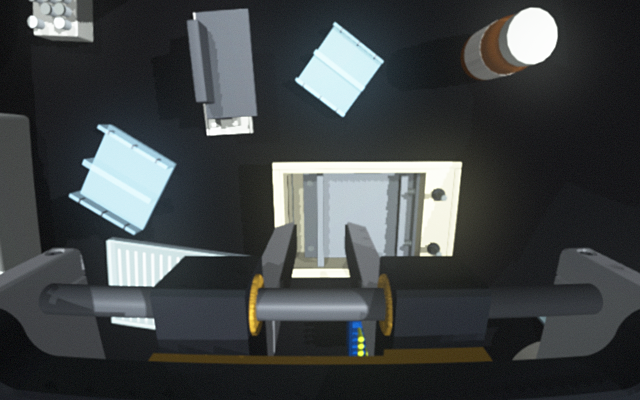

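View pics/s8c.png

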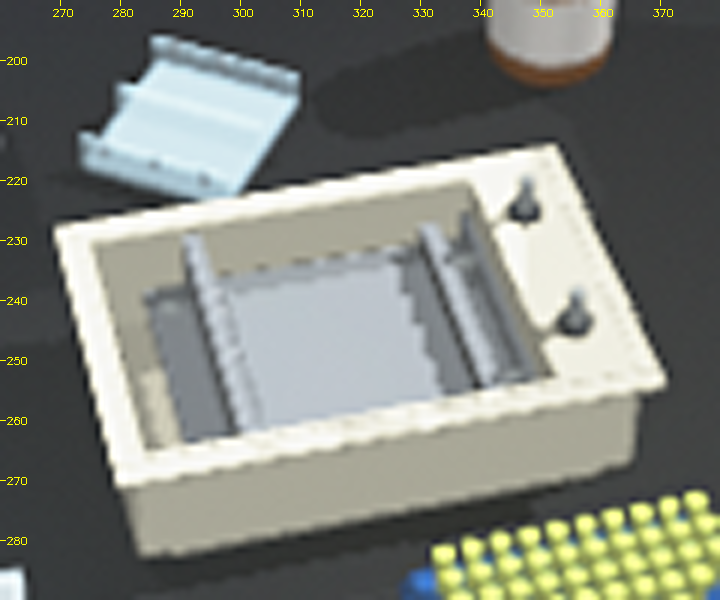

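```bash
python3 - <<'E'
from h import *
crop('pics/wrist8.png',(262,152,472,287),'pics/w8c.png',4)
crop('pics/wrist8.png',(60,110,190,250),'pics/w8d.png',5)
ci=np.load('w8.npy',allow_pickle=True)[0]
for n,L in [('fl',(-74,-112,58)),('fl',(-74,112,58)),('fl',(74,112,58)),('in',(-62,-100,58)),('in',(-62,70,58)),('pin',(-35,86,78)),('pin',(35,86,78)),('heelwall',(-59,-56,56)),('heelwall',(59,-56,56)),('heeledge',(-59,-78,28)),('gate',(-56,45,42)),('gate',(56,45,42))]:
    w=loc(TP,TY,(L[0]/1000,L[1]/1000)); print(n,L,proj(ci,[w[0],w[1],L[2]/1000]).round(1))
for L in [(0,-51,26),(0,51,26),(56,51,26),(56,-51,26),(-56,51,26),(-56,-51,26)]:
    w=loc((.6104,-.3264),-24.7,(L[0]/1000,L[1]/1000)); print('tray',L,proj(ci,[w[0],w[1],L[2]/1000]).round(1))
E
```

```text
fl (-74, -112, 58) [[271.9 162.5]]
fl (-74, 112, 58) [[462.1 162.3]]
fl (74, 112, 58) [[449.5 276.2]]
in (-62, -100, 58) [[282.5 172.7]]
in (-62, 70, 58) [[426.4 172.4]]
pin (-35, 86, 78) [[444.3 198.5]]
pin (35, 86, 78) [[438.6 255.2]]
heelwall (-59, -56, 56) [[319.9 174.8]]
heelwall (59, -56, 56) [[320.2 266.1]]
heeledge (-59, -78, 28) [[302.6 171.2]]
gate (-56, 45, 42) [[401.7 175.1]]
gate (56, 45, 42) [[396.4 258.7]]
tray (0, -51, 26) [[ 82.3 160.6]]
tray (0, 51, 26) [[149.8 200.3]]
tray (56, 51, 26) [[133.9 233.7]]
tray (56, -51, 26) [[ 68.4 195.7]]
tray (-56, 51, 26) [[167.2 164.6]]
tray (-56, -51, 26) [[ 97.7 123.3]]
```

View pics/w8c.png

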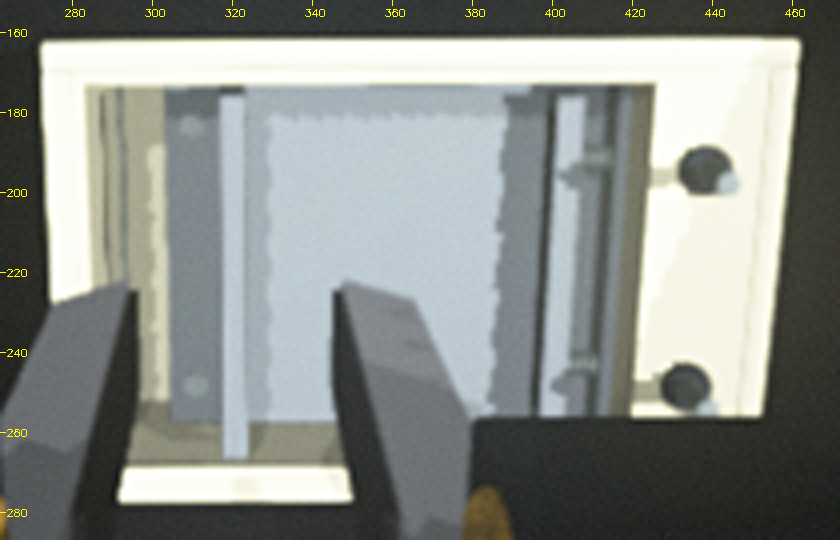

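View pics/w8d.png

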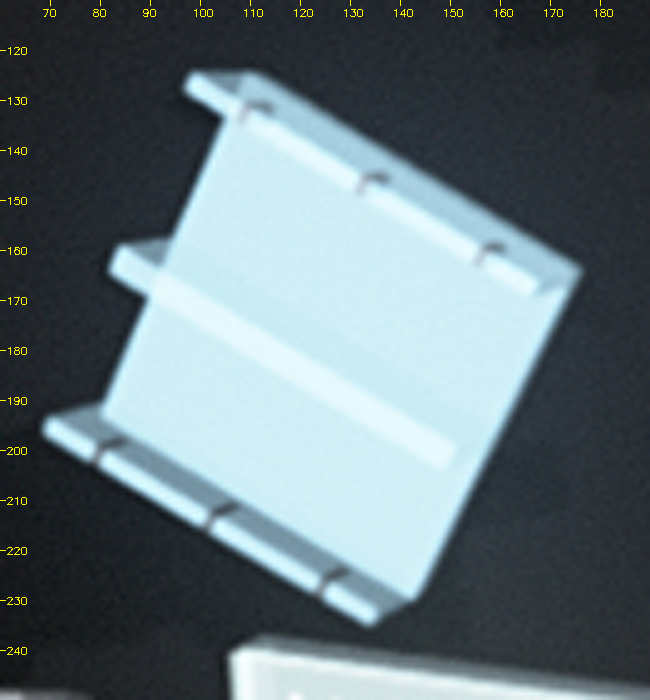

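```bash
python3 - <<'E'
from h import *
delta([.6114,-.3254,.12],tool(-24.4))
E
```

```text
shift [-0.2707, 0.1098, -0.0017] turn [-0.11, 121.68, -0.16]
```

Emit:
arm_command:
  rows:
    - [0.05,[-0.06,0,0],[0,10.7,0]]
    - [0.05,[-0.11,0,0],[0,21.4,0]]
    - [0.05,[-0.16,0.02,0],[0,32,0]]
    - [0.05,[-0.21,0.04,0],[0,42.7,0]]
    - [0.05,[-0.25,0.06,0],[0,53.4,0]]
    - [0.05,[-0.271,0.08,-0.002],[0,64,0]]
    - [0.05,[-0.271,0.11,-0.002],[0,74.7,0]]
    - [0.05,[-0.271,0.11,-0.002],[0,85.4,0]]
    - [0.05,[-0.271,0.11,-0.002],[0,96,0]]
    - [0.05,[-0.271,0.11,-0.002],[0,106.7,0]]
    - [0.05,[-0.271,0.11,-0.002],[0,117.4,0]]
    - [0.05,[-0.271,0.11,-0.002],[0,121.7,0]]

```text
t: 11.15
eef_pos: [0.6119, -0.3255, 0.1186]
tool_rot: [[0.909, -0.004, 0.417], [-0.417, 0.001, 0.909], [-0.004, -1.0, -0.001]]
wrist_force: [-0.3, 0.7, -0.3]
opening: 0.0501
```

```bash
python3 - <<'E'
from h import *
o=observe(); print(o['t'],o['eef_pos'],o['tool_rot'].round(3).tolist(),o['q'].round(2))
ci=camera_info('wrist');np.save('w9.npy',np.array([ci],dtype=object))
f=grab_frame('wrist'); cv2.imwrite('pics/wrist9.png',f[:,:,::-1])
print('tcp at z26',proj(ci,[*o['eef_pos'][:2],.026]))
for L in [(0,-51,26),(0,51,26),(4,51,26),(-4,51,26),(56,51,26),(56,-51,26),(-56,51,26),(-56,-51,26)]:
    w=loc((.6114,-.3254),-24.4,(L[0]/1000,L[1]/1000)); print('tray',L,proj(ci,[w[0],w[1],L[2]/1000]).round(1))
E
```

```text
11.15 [ 0.61189644 -0.32554268  0.11857979] [[0.909, -0.004, 0.417], [-0.417, 0.001, 0.909], [-0.004, -1.0, -0.001]] [-0.54  0.7   1.14 -0.    1.31 -0.11]
tcp at z26 [[321.03227496 199.39023077]]
tray (0, -51, 26) [[320.7 250.7]]
tray (0, 51, 26) [[320.2 143.6]]
tray (4, 51, 26) [[324.7 143.6]]
tray (-4, 51, 26) [[315.7 143.7]]
tray (56, 51, 26) [[383.3 143.5]]
tray (56, -51, 26) [[378.6 250.4]]
tray (-56, 51, 26) [[257.2 144.1]]
tray (-56, -51, 26) [[263.  250.8]]
```

View pics/wrist9.png

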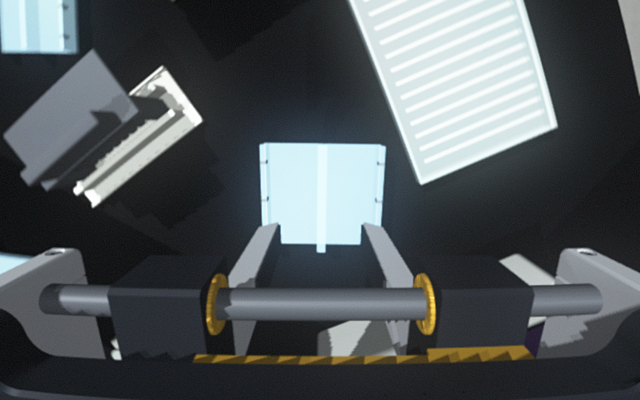

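Emit:
arm_command:
  rows:
    - [0.05,[0.0006,0.045,0],[0,0,0]]
    - [0.05,[0.0006,0.09,0],[0,0,0]]
    - [0.05,[0.0006,0.105,0],[0,0,0]]
    - [0.05,[0.0006,0.1118,0],[0,0,0]]
    - [0.05,[0.0006,0.1118,0],[0,0,0]]
    - [0.0,[0.0006,0.1118,0],[0,0,0]]
    - [0.0,[0.0006,0.1118,0],[0,0,0]]
    - [0.0,[0.0006,0.1118,0],[0,0,0]]
    - [0.0,[0.0006,0.1118,0],[0,0,0]]
  grip_force: 50

```text
t: 12.32
eef_pos: [0.612, -0.3261, 0.0088]
tool_rot: [[0.911, -0.002, 0.413], [-0.413, -0.0, 0.911], [-0.001, -1.0, -0.001]]
wrist_force: [-0.3, -1.0, -0.4]
opening: 0.0135
```

Emit:
arm_command:
  rows:
    - [0.0,[0,0.0,0],[0,0,0]]
    - [0.0,[0,0,0],[0,0,0]]
    - [0.0,[0,0,0],[0,0,0]]

```text
t: 12.7
eef_pos: [0.612, -0.3261, 0.0087]
tool_rot: [[0.911, -0.002, 0.413], [-0.413, -0.0, 0.911], [-0.002, -1.0, -0.001]]
wrist_force: [-0.9, 0.5, 1.1]
opening: 0.0076
```

```bash
cat >> h.py <<'E'
def traytcp(yc,zc,ph,x=0.0):
    c,s=np.cos(np.radians(ph)),np.sin(np.radians(ph))
    ly=yc-51*c+8.7*s-.4*c; z=zc+51*s+8.7*c
    w=loc(TP,TY,(x,ly/1000)); return np.array([w[0],w[1],z/1000]),tool(TY,-ph,'x')
E
python3 - <<'E'
from h import *
delta(*traytcp(38,120,20))
E
```

```text
shift [-0.1289, -0.1371, 0.2954] turn [-19.44, -31.47, -5.66]
```

Emit:
arm_command:
  rows:
    - [0.0,[0,-0.01,0],[0,0,0]]
    - [0.0,[0,-0.05,0],[0,0,0]]
    - [0.0,[0,-0.1,0],[0,0,0]]
    - [0.0,[-0.02,-0.137,0.05],[-3.2,-5.2,-0.9]]
    - [0.0,[-0.04,-0.137,0.1],[-6.5,-10.5,-1.9]]
    - [0.0,[-0.065,-0.137,0.15],[-9.7,-15.7,-2.8]]
    - [0.0,[-0.085,-0.137,0.2],[-13,-21,-3.8]]
    - [0.0,[-0.11,-0.137,0.25],[-16.2,-26.2,-4.7]]
    - [0.0,[-0.129,-0.137,0.295],[-19.4,-31.5,-5.7]]
    - [0.0,[-0.129,-0.137,0.295],[-19.4,-31.5,-5.7]]
    - [0.0,[-0.129,-0.137,0.295],[-19.4,-31.5,-5.7]]

```text
t: 14.08
eef_pos: [0.6168, -0.0044, 0.1459]
tool_rot: [[0.992, 0.045, -0.121], [0.129, -0.338, 0.932], [0.001, -0.94, -0.341]]
wrist_force: [0.3, 0.1, -2.1]
opening: 0.0074
```

```bash
python3 - <<'E'
from h import *
o=observe(); print(o['t'],o['eef_pos'],o['opening'],o['q'].round(2))
for n in ['wrist','scene']:
    f=grab_frame(n); cv2.imwrite(f'pics/{n}10.png',f[:,:,::-1])
crop('pics/scene10.png',(230,120,390,290),'pics/s10c.png',4)
for a in [(38,120,20),(38,60,20),(38,32,20)]: delta(*traytcp(*a))
ci=camera_info('wrist');p,R=o['eef_pos'],o['tool_rot']
for L in [(0,-51,26),(0,51,26),(56,51,26),(-56,51,26),(-56,-51,26),(56,-51,26)]:
    v=np.array([L[0],8.7-L[2],L[1]+.4])/1000; print(L,proj(ci,p+R@v).round(1))
for n,L in [('fl',(-74,112,58)),('fl',(74,112,58)),('in',(-62,70,58)),('in',(62,70,58)),('pin',(-35,86,78)),('pin',(35,86,78))]:
    w=loc(TP,TY,(L[0]/1000,L[1]/1000)); print(n,L,proj(ci,[w[0],w[1],L[2]/1000]).round(1))
E
```

```text
14.075 [ 0.61675014 -0.00436425  0.14590884] 0.007429902407156511 [ 0.08  0.5   1.42 -0.37  1.22  0.08]
shift [0.0004, -0.0004, 0.0015] turn [-0.05, -0.11, 0.03]
shift [0.0003, 0.056, 0.022] turn [-0.05, -0.11, 0.03]
shift [0.0003, 0.0824, 0.0316] turn [-0.05, -0.11, 0.03]
(0, -51, 26) [[321.9 321.7]]
(0, 51, 26) [[321.7 154.7]]
(56, 51, 26) [[426.6 154.8]]
(-56, 51, 26) [[216.8 155.3]]
(-56, -51, 26) [[231.4 321.3]]
(56, -51, 26) [[412.4 320.8]]
fl (-74, 112, 58) [[210.7  10.4]]
fl (74, 112, 58) [[431.9   9.9]]
in (-62, 70, 58) [[237.   74.8]]
in (62, 70, 58) [[405.7  74.3]]
pin (-35, 86, 78) [[267.6  55.1]]
pin (35, 86, 78) [[375.4  54.9]]
```

View pics/wrist10.png

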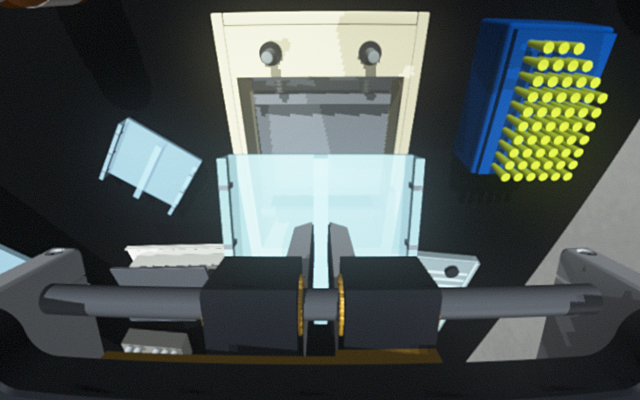

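View pics/s10c.png

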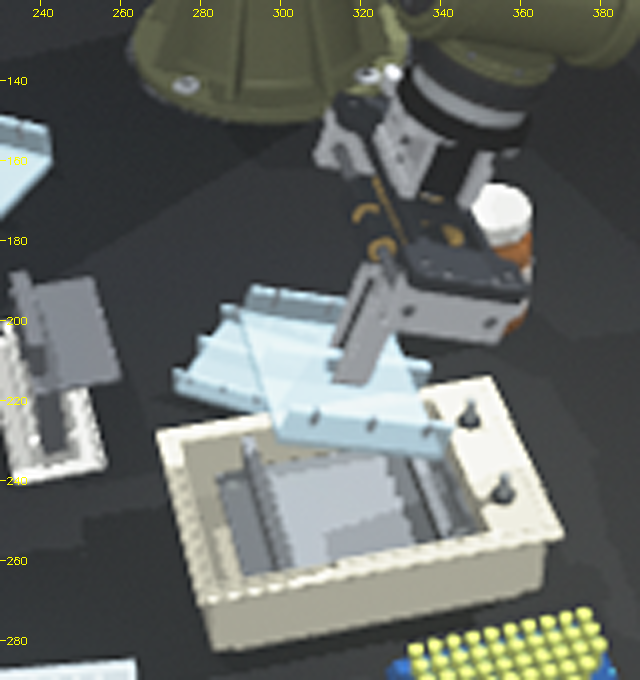

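Emit:
arm_command:
  rows:
    - [0.0,[0,0.025,0.01],[0,0,0]]
    - [0.0,[0,0.05,0.02],[0,0,0]]
    - [0.0,[0,0.07,0.027],[0,0,0]]
    - [0.0,[0,0.0815,0.0315],[0,0,0]]
    - [0.0,[0,0.0815,0.0315],[0,0,0]]

```text
t: 14.8
eef_pos: [0.6164, -0.0027, 0.0577]
tool_rot: [[0.992, 0.044, -0.121], [0.129, -0.339, 0.932], [-0.0, -0.94, -0.341]]
wrist_force: [-0.6, -0.7, -1.7]
opening: 0.0076
```

```bash
python3 - <<'E'
from h import *
o=observe(); print(o['t'],o['eef_pos'],o['wrist_force'])
for n in ['wrist','scene']:
    f=grab_frame(n); cv2.imwrite(f'pics/{n}11.png',f[:,:,::-1])
crop('pics/scene11.png',(250,150,390,290),'pics/s11c.png',5)
for a in [(38,30,20),(43,29.5,18),(49,29.5,16),(50.5,29.5,10),(51.8,29.5,5),(52.5,29.5,0)]: delta(*traytcp(*a))
E
```

```text
14.8 [ 0.61639751 -0.00265435  0.05767357] [-0.64570392 -0.67153083 -1.70358631]
shift [-0.0003, 0.0036, -0.0001] turn [-0.03, -0.02, 0.11]
shift [-0.0003, 0.0042, 0.0045] turn [1.97, -0.01, 0.11]
shift [-0.0003, 0.0039, 0.0099] turn [3.97, -0.01, 0.11]
shift [-0.0003, 0.0088, 0.0111] turn [9.97, -0.01, 0.11]
shift [-0.0003, 0.0129, 0.0125] turn [14.97, -0.0, 0.11]
shift [-0.0003, 0.0171, 0.0138] turn [19.97, 0.0, 0.11]
```

View pics/wrist11.png

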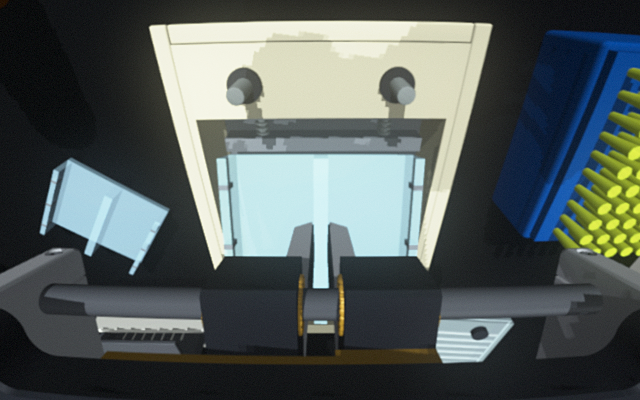

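View pics/s11c.png

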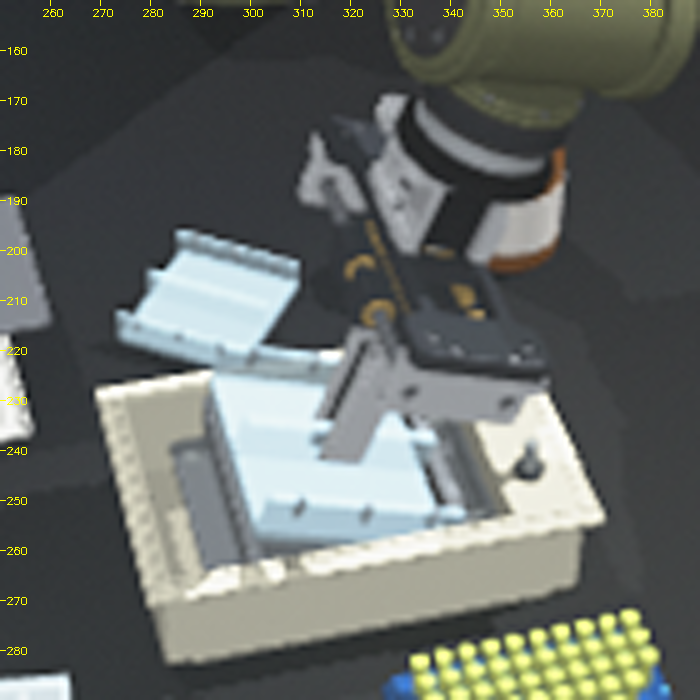

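Emit:
arm_command:
  rows:
    - [0.0,[0,0.0035,0.0],[0,0,0]]
    - [0.0,[0,0.0038,0.002],[1,0,0]]
    - [0.0,[0,0.0041,0.0045],[2,0,0]]
    - [0.0,[0,0.004,0.0072],[3,0,0]]
    - [0.0,[0,0.0039,0.0099],[4,0,0]]
    - [0.0,[0,0.0039,0.0099],[4,0,0]]

```text
t: 15.65
eef_pos: [0.6157, 0.0052, 0.0513]
tool_rot: [[0.992, 0.037, -0.124], [0.129, -0.272, 0.954], [0.001, -0.962, -0.275]]
wrist_force: [1.0, -5.7, -0.3]
opening: 0.0076
```

```bash
python3 - <<'E'
from h import *
o=observe(); print(o['t'],o['eef_pos'],o['wrist_force'],o['ft_torque'])
for n in ['wrist','scene']:
    f=grab_frame(n); cv2.imwrite(f'pics/{n}12.png',f[:,:,::-1])
crop('pics/scene12.png',(250,190,390,290),'pics/s12c.png',5)
crop('pics/wrist12.png',(180,100,460,260),'pics/w12c.png',2)
for a in [(49,29.5,16),(50.5,29.5,10),(51.8,29.5,5),(52.5,29.5,0)]: delta(*traytcp(*a))
E
```

```text
15.65 [0.6156927  0.00523239 0.05131938] [ 0.98327422 -5.69788597 -0.3167247 ] [-0.94593776 -0.1667969   0.07752475]
shift [0.0, -0.0006, 0.0001] turn [-0.04, 0.0, 0.07]
shift [0.0, 0.0044, 0.0009] turn [5.96, 0.01, 0.07]
shift [0.0, 0.0085, 0.002] turn [10.96, 0.01, 0.07]
shift [0.0, 0.0128, 0.003] turn [15.96, 0.01, 0.07]
```

View pics/wrist12.png

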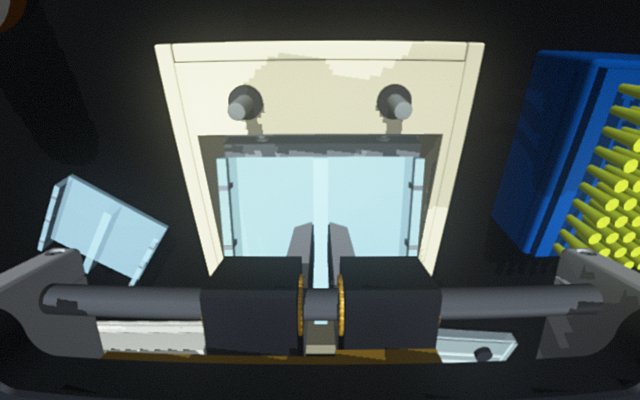

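View pics/s12c.png

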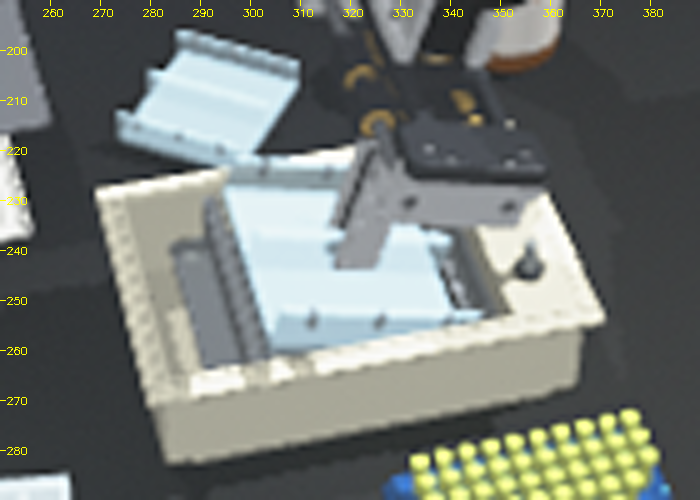

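Emit:
arm_command:
  rows:
    - [0.0,[0,0.0,0.001],[0,0,0]]
    - [0.0,[0,0.002,0.0015],[3,0,0]]
    - [0.0,[0,0.0044,0.0018],[6,0,0]]
    - [0.0,[0,0.0065,0.0023],[8.5,0,0]]
    - [0.0,[0,0.0085,0.0027],[11,0,0]]
    - [0.0,[0,0.0106,0.0032],[13.5,0,0]]
    - [0.0,[0,0.0126,0.0036],[16,0,0]]

```text
t: 16.62
eef_pos: [0.6157, 0.0052, 0.0378]
tool_rot: [[0.992, 0.001, -0.129], [0.129, 0.002, 0.992], [0.001, -1.0, 0.002]]
wrist_force: [1.6, -6.0, -3.8]
opening: 0.0076
```

```bash
python3 - <<'E'
from h import *
o=observe(); print(o['t'],o['eef_pos'],o['wrist_force'],o['ft_torque'])
for n in ['wrist','scene']:
    f=grab_frame(n); cv2.imwrite(f'pics/{n}13.png',f[:,:,::-1])
crop('pics/scene13.png',(250,190,390,290),'pics/s13c.png',5)
for a in [(52.5,29.5,0),(52.5,28,0)]: delta(*traytcp(*a))
E
```

```text
16.625 [0.6157175  0.00516474 0.03779951] [ 1.63613227 -5.95761941 -3.84452023] [-1.39309794 -0.38213457  0.05242942]
shift [0.0001, -0.0005, -0.0] turn [-0.09, -0.02, 0.07]
shift [0.0001, 0.001, -0.0] turn [-0.09, -0.02, 0.07]
```

View pics/wrist13.png

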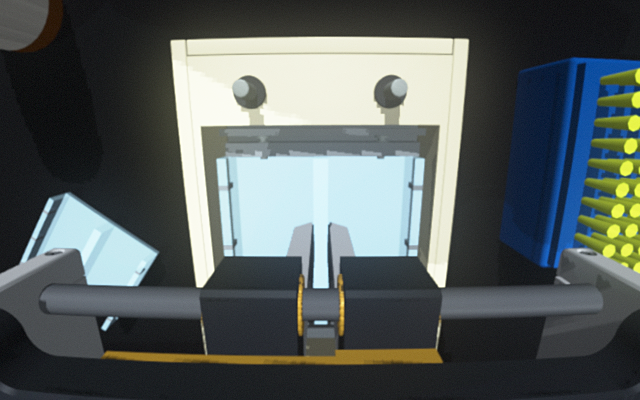

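View pics/s13c.png

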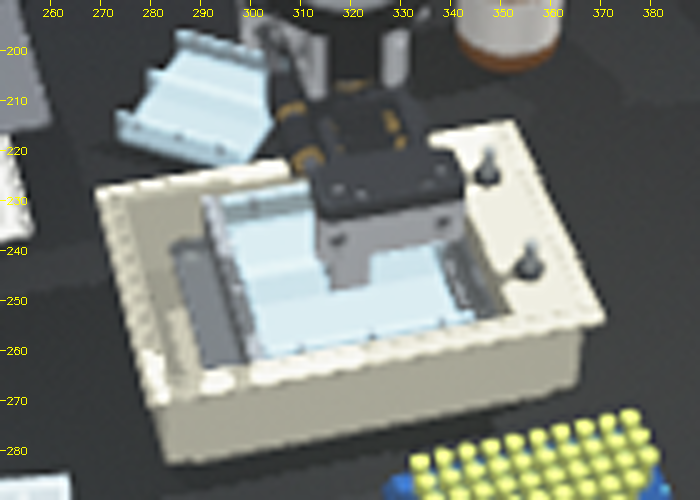

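Emit:
arm_command:
  rows:
    - [0.0,[0,0.001,0],[0,0,0]]
    - [0.0,[0,0.002,-0.0005],[0,0,0]]
    - [0.0,[0,0.0025,-0.0015],[0,0,0]]
    - [0.0,[0,0.0025,-0.002],[0,0,0]]

```text
t: 17.23
eef_pos: [0.6162, 0.0039, 0.0367]
tool_rot: [[0.992, 0.002, -0.13], [0.13, 0.002, 0.992], [0.002, -1.0, 0.001]]
wrist_force: [-2.6, -0.0, 8.9]
opening: 0.0074
```

Emit:
arm_command:
  rows:
    - [0.03,[0,-0.0005,0],[0,0,0]]
    - [0.03,[0,-0.0005,0],[0,0,0]]
    - [0.03,[0,-0.0005,0],[0,0,0]]
    - [0.03,[0,-0.03,0],[0,0,0]]
    - [0.03,[0,-0.07,0],[0,0,0]]
    - [0.03,[0,-0.12,0],[0,0,0]]
    - [0.03,[0,-0.17,-0.02],[0,0,0]]
    - [0.03,[0,-0.17,-0.06],[0,0,0]]
    - [0.03,[0,-0.17,-0.06],[0,0,0]]

```text
t: 18.35
eef_pos: [0.6235, -0.0579, 0.2055]
tool_rot: [[0.992, 0.001, -0.127], [0.127, 0.001, 0.992], [0.001, -1.0, 0.0]]
wrist_force: [0.4, -0.8, 0.0]
opening: 0.03
```

```bash
python3 - <<'E'
from h import *
o=observe(); print(o['t'],o['eef_pos'])
ci=camera_info('wrist')
for n in ['wrist','scene']:
    f=grab_frame(n); cv2.imwrite(f'pics/{n}14.png',f[:,:,::-1])
crop('pics/scene14.png',(250,190,390,290),'pics/s14c.png',5)
for n,L in [('fl',(-74,112,58)),('fl',(74,112,58)),('pin',(-35,86,78)),('tray',(-56,50,54)),('tray',(56,50,54)),('tray',(0,50,54)),('tray',(0,-52,54)),('tray',(-56,-52,54)),('tray',(56,-52,54)),('wall',(-59,-56,56)),('gateface',(0,50,42))]:
    w=loc(TP,TY,(L[0]/1000,L[1]/1000)); print(n,L,proj(ci,[w[0],w[1],L[2]/1000]).round(1))
E
```

```text
18.35 [ 0.62349759 -0.05794316  0.20549131]
fl (-74, 112, 58) [[246.1  16.1]]
fl (74, 112, 58) [[395.4  15.8]]
pin (-35, 86, 78) [[283.6  37.8]]
tray (-56, 50, 54) [[266.9  81.4]]
tray (56, 50, 54) [[374.9  81.2]]
tray (0, 50, 54) [[320.9  81.1]]
tray (0, -52, 54) [[321.1 178.1]]
tray (-56, -52, 54) [[270.6 178.3]]
tray (56, -52, 54) [[371.6 178. ]]
wall (-59, -56, 56) [[267.7 182.2]]
gateface (0, 50, 42) [[320.9  82.6]]
```

View pics/wrist14.png

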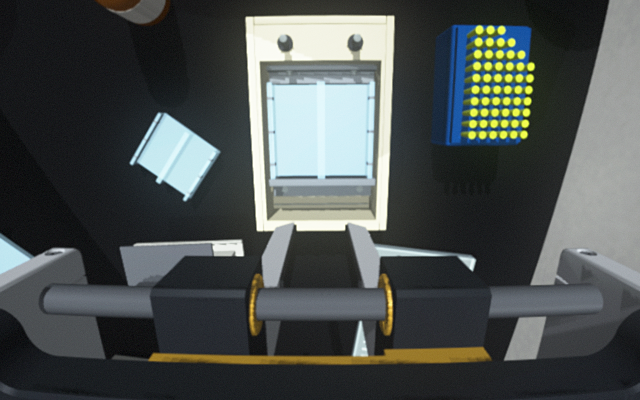

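View pics/s14c.png

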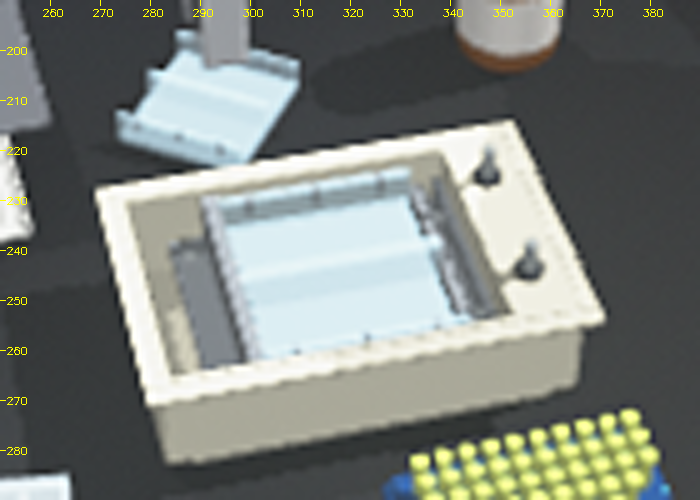

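```bash
python3 - <<'E'
from h import *
w=loc((.4597,-.1956),10.0,(0,-.002)); print(w)
delta([*w,.16],tool(100))
E
```

```text
[ 0.4600473  -0.19756962]
shift [-0.1801, 0.0448, -0.1196] turn [-0.05, -92.6, 0.05]
```

Emit:
arm_command:
  rows:
    - [0.04,[-0.03,0,-0.02],[0,-10.6,0]]
    - [0.04,[-0.06,0,-0.04],[0,-21.2,0]]
    - [0.04,[-0.09,0,-0.06],[0,-31.8,0]]
    - [0.04,[-0.12,0.01,-0.08],[0,-42.4,0]]
    - [0.04,[-0.15,0.02,-0.1],[0,-53,0]]
    - [0.04,[-0.18,0.03,-0.12],[0,-63.6,0]]
    - [0.04,[-0.18,0.045,-0.12],[0,-74.2,0]]
    - [0.04,[-0.18,0.045,-0.12],[0,-84.8,0]]
    - [0.04,[-0.18,0.045,-0.12],[0,-92.6,0]]
    - [0.04,[-0.18,0.045,-0.12],[0,-92.6,0]]
    - [0.04,[-0.18,0.045,-0.12],[0,-92.6,0]]

```text
t: 19.82
eef_pos: [0.4606, -0.1978, 0.1602]
tool_rot: [[-0.172, 0.0, -0.985], [0.985, 0.001, -0.172], [0.001, -1.0, -0.001]]
wrist_force: [0.8, 0.4, 0.1]
opening: 0.04
```

```bash
python3 - <<'E'
from h import *
o=observe(); print(o['t'],o['eef_pos'],o['tool_rot'].round(3).tolist(),o['q'].round(2))
ci=camera_info('wrist')
f=grab_frame('wrist'); cv2.imwrite('pics/wrist15.png',f[:,:,::-1])
crop('pics/wrist15.png',(250,110,440,270),'pics/w15c.png',4)
print('tcp at bar top',proj(ci,[*o['eef_pos'][:2],.089]))
for L in [(-40,-8,85),(-40,4,85),(40,-8,85),(40,4,85),(-56,49,57),(56,49,57),(-56,-8.5,57)]:
    w=loc((.4597,-.1956),10.0,(L[0]/1000,L[1]/1000)); print(L,proj(ci,[*w,L[2]/1000+.004]).round(1))
E
```

```text
19.825 [ 0.46058126 -0.19776122  0.16016035] [[-0.172, 0.0, -0.985], [0.985, 0.001, -0.172], [0.001, -1.0, -0.001]] [-0.48  0.24  1.71  0.    1.19 -2.22]
tcp at bar top [[320.82842117 206.78339045]]
(-40, -8, 85) [[313.8 159.5]]
(-40, 4, 85) [[328.3 159.5]]
(40, -8, 85) [[314.5 249.6]]
(40, 4, 85) [[328.  249.5]]
(-56, 49, 57) [[377.2 138.2]]
(56, 49, 57) [[372.4 252.9]]
(-56, -8.5, 57) [[313.7 138.3]]
```

View pics/w15c.png

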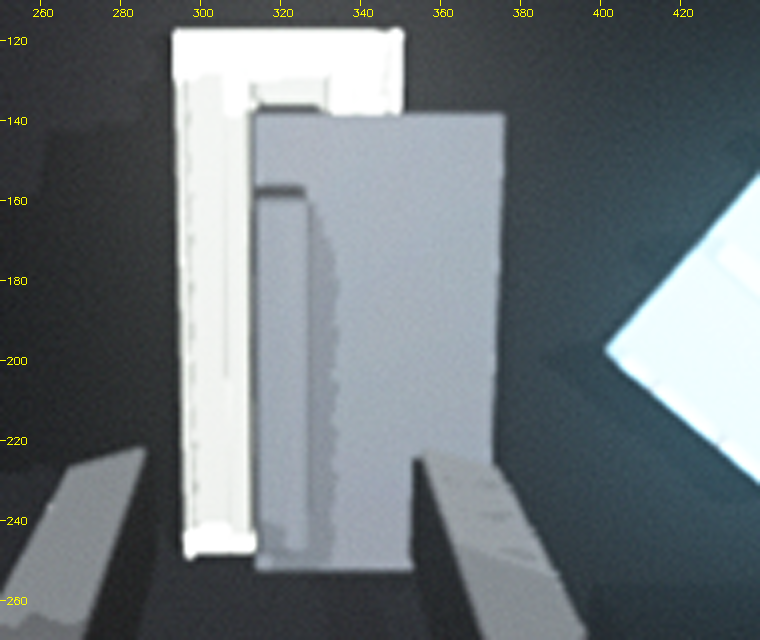

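Emit:
arm_command:
  rows:
    - [0.04,[0,0.045,0],[0,0,0]]
    - [0.04,[0,0.08,0],[0,0,0]]
    - [0.04,[0,0.0965,0],[0,0,0]]
    - [0.04,[0,0.0965,0],[0,0,0]]
    - [0.04,[0,0.0965,0],[0,0,0]]
    - [0.0,[0,0.0965,0],[0,0,0]]
    - [0.0,[0,0.0965,0],[0,0,0]]
    - [0.0,[0,0.0965,0],[0,0,0]]
    - [0.0,[0,0.0965,0],[0,0,0]]
  grip_force: 50

```text
t: 21.0
eef_pos: [0.4607, -0.1983, 0.064]
tool_rot: [[-0.174, 0.001, -0.985], [0.985, 0.0, -0.174], [0.0, -1.0, -0.001]]
wrist_force: [-1.3, -0.2, 2.5]
opening: 0.0117
```

Emit:
arm_command:
  rows:
    - [0.0,[0,-0.005,0],[0,0,0]]
    - [0.0,[0,-0.03,0],[0,0,0]]
    - [0.0,[0,-0.06,0],[0,0,0]]
    - [0.0,[0,-0.1,0],[0,0,0]]
    - [0.0,[0,-0.12,0],[0,0,0]]
    - [0.0,[0,-0.12,0],[0,0,0]]

```text
t: 21.75
eef_pos: [0.4609, -0.1985, 0.1849]
tool_rot: [[-0.174, 0.003, -0.985], [0.985, -0.0, -0.174], [-0.001, -1.0, -0.003]]
wrist_force: [-0.5, 0.5, -2.1]
opening: 0.0119
```

```bash
python3 - <<'E'
from h import *
o=observe(); print(o['t'],o['eef_pos'],o['wrist_force'],o['opening'])
p=loc(TP,TY,(0,-.091)); delta([*p,.18],tool(90+TY))
ci=camera_info('wrist');f=grab_frame('wrist'); cv2.imwrite('pics/wrist16.png',f[:,:,::-1])
R,p=o['tool_rot'],o['eef_pos']
for L in [(-40,-8,85),(-40,4,85),(-56,49,57),(56,49,57),(-56,-8.5,57)]:
    v=np.array([L[1]+2,60-L[2],-L[0]])/1000; print(L,proj(ci,p+R@v).round(1))
E
```

```text
21.75 [ 0.46089257 -0.1984748   0.18494637] [-0.53142032  0.54748825 -2.12155101] 0.011850285206514523
shift [0.081, 0.0054, -0.1837] turn [0.16, 2.63, -0.05]
(-40, -8, 85) [[309.7 182. ]]
(-40, 4, 85) [[332.9 182. ]]
(-56, 49, 57) [[406.3 146.9]]
(56, 49, 57) [[394.9 311.1]]
(-56, -8.5, 57) [[310.2 146.8]]
```

View pics/wrist16.png

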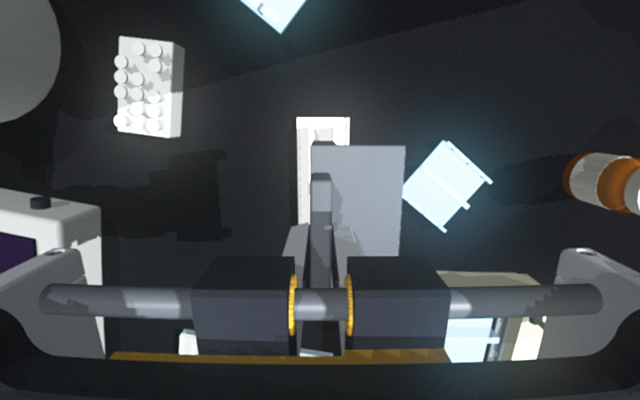

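Emit:
arm_command:
  rows:
    - [0.0,[0.015,0.0,-0.035],[0,0.5,0]]
    - [0.0,[0.035,0.0,-0.08],[0,1,0]]
    - [0.0,[0.055,0.0,-0.125],[0,1.5,0]]
    - [0.0,[0.07,0.003,-0.16],[0,2,0]]
    - [0.0,[0.081,0.0054,-0.184],[0.16,2.6,0]]
    - [0.0,[0.081,0.0054,-0.184],[0.16,2.6,0]]
    - [0.0,[0.081,0.0054,-0.184],[0.16,2.6,0]]

```text
t: 22.68
eef_pos: [0.6269, -0.0867, 0.1775]
tool_rot: [[-0.129, -0.004, -0.992], [0.992, 0.0, -0.129], [0.001, -1.0, 0.004]]
wrist_force: [0.4, -1.2, -1.5]
opening: 0.0114
```

```bash
python3 - <<'E'
from h import *
o=observe(); print(o['t'],o['eef_pos'],o['opening'])
p=loc(TP,TY,(0.000,-.0907))
for z in (.16,.1,.085,.075,.064):delta([*p,z],tool(90+TY))
for n in ['wrist','scene']:
    f=grab_frame(n); cv2.imwrite(f'pics/{n}17.png',f[:,:,::-1])
crop('pics/scene17.png',(230,140,390,290),'pics/s17c.png',5)
E
```

```text
22.675 [ 0.62685363 -0.08674306  0.17745411] 0.011426600982152528
shift [0.0002, 0.0175, -0.0009] turn [-0.22, 0.04, 0.06]
shift [0.0001, 0.0775, -0.0012] turn [-0.22, 0.04, 0.06]
shift [0.0001, 0.0925, -0.0012] turn [-0.22, 0.04, 0.06]
shift [0.0001, 0.1025, -0.0012] turn [-0.22, 0.04, 0.06]
shift [0.0001, 0.1135, -0.0013] turn [-0.22, 0.04, 0.06]
```

View pics/wrist17.png

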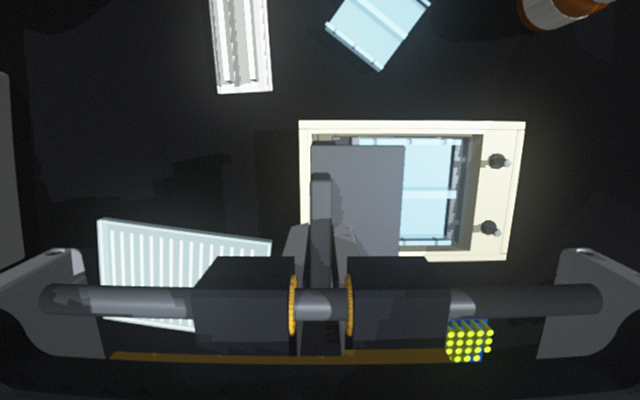

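View pics/s17c.png

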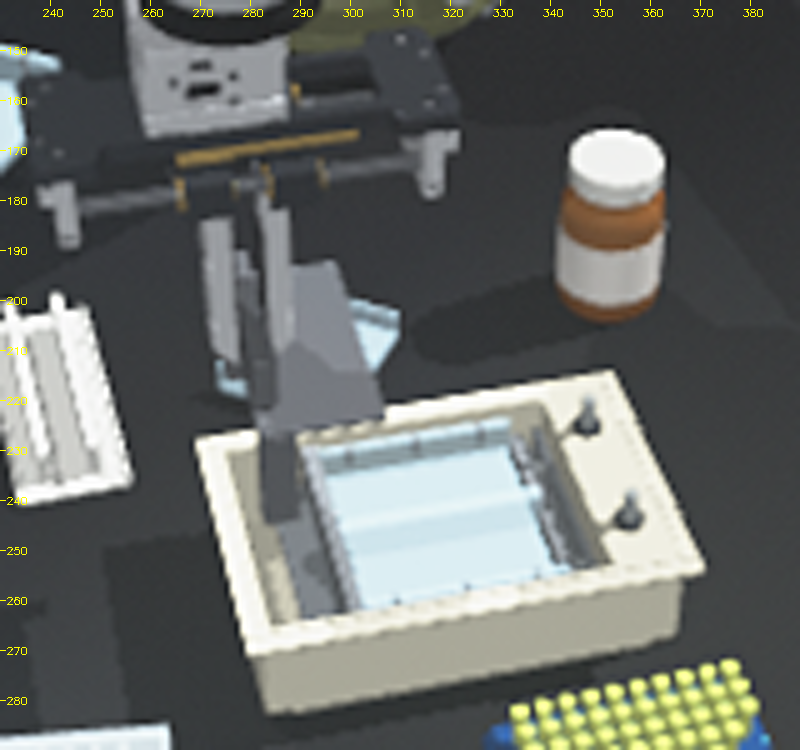

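Emit:
arm_command:
  rows:
    - [0.0,[0,0.025,-0.001],[0,0,0]]
    - [0.0,[0,0.05,-0.0012],[0,0,0]]
    - [0.0,[0,0.07,-0.0012],[0,0,0]]
    - [0.0,[0,0.082,-0.0012],[0,0,0]]
    - [0.0,[0,0.082,-0.0012],[0,0,0]]

```text
t: 23.4
eef_pos: [0.6282, -0.0865, 0.0962]
tool_rot: [[-0.129, -0.003, -0.992], [0.992, 0.0, -0.129], [0.001, -1.0, 0.003]]
wrist_force: [-0.7, 0.9, -1.5]
opening: 0.0117
```

```bash
python3 - <<'E'
from h import *
o=observe(); print(o['t'],o['eef_pos'],o['wrist_force'])
p=loc(TP,TY,(0.000,-.0907))
for z in (.085,.075,.064):delta([*p,z],tool(90+TY))
for n in ['wrist','scene']:
    f=grab_frame(n); cv2.imwrite(f'pics/{n}18.png',f[:,:,::-1])
crop('pics/scene18.png',(250,170,390,290),'pics/s18c.png',5)
crop('pics/wrist18.png',(220,100,460,270),'pics/w18c.png',3)
E
```

```text
23.4 [ 0.62818808 -0.0865463   0.09620261] [-0.67670311  0.89842358 -1.49346546]
shift [0.0002, 0.0112, 0.0005] turn [-0.17, 0.01, 0.05]
shift [0.0001, 0.0212, 0.0004] turn [-0.17, 0.01, 0.05]
shift [0.0001, 0.0322, 0.0004] turn [-0.17, 0.01, 0.05]
```

View pics/w18c.png

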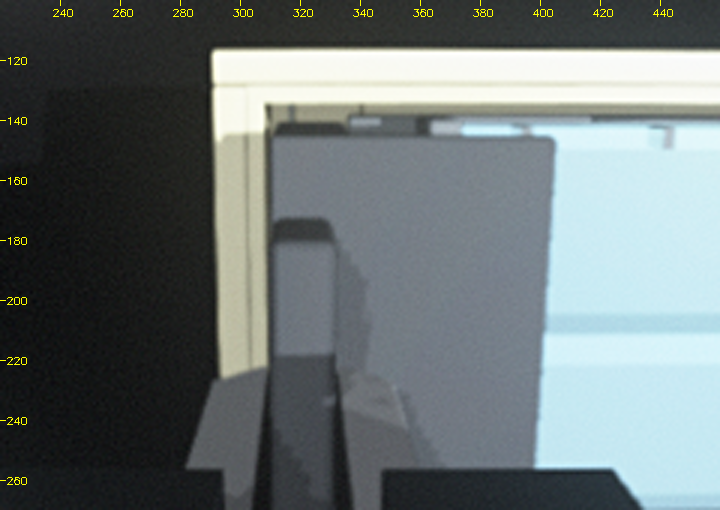

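View pics/s18c.png

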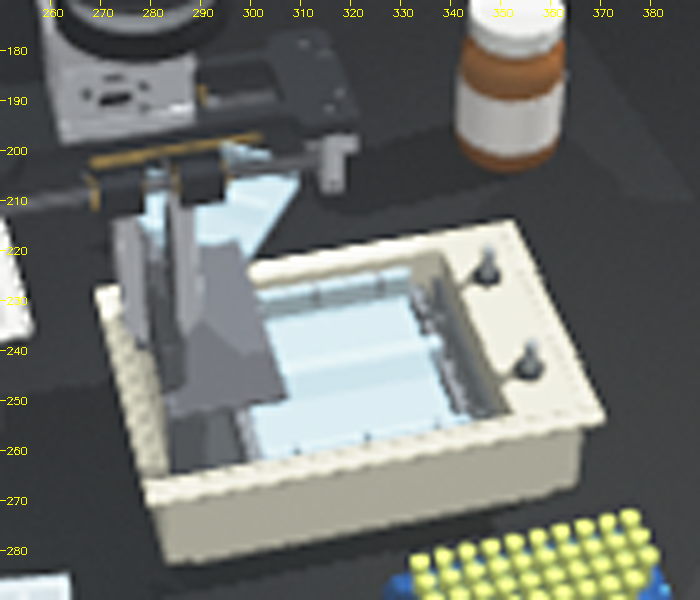

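Emit:
arm_command:
  rows:
    - [0.0,[0,0.004,0.0004],[0,0,0]]
    - [0.0,[0,0.008,0.0004],[0,0,0]]
    - [0.0,[0,0.012,0.0004],[0,0,0]]
    - [0.0,[0,0.016,0.0004],[0,0,0]]

```text
t: 24.0
eef_pos: [0.6281, -0.0863, 0.0802]
tool_rot: [[-0.129, -0.002, -0.992], [0.992, 0.0, -0.129], [0.001, -1.0, 0.002]]
wrist_force: [0.6, 0.1, -1.8]
opening: 0.0114
```

Emit:
arm_command:
  rows:
    - [0.0,[0,0.004,0],[0,0,0]]
    - [0.0,[0,0.008,0],[0,0,0]]
    - [0.0,[0,0.012,0],[0,0,0]]
    - [0.0,[0,0.0155,0],[0,0,0]]
    - [0.0,[0,0.0165,0],[0,0,0]]
    - [0.0,[0,0.0165,0],[0,0,0]]

```text
t: 24.75
eef_pos: [0.6282, -0.0863, 0.0642]
tool_rot: [[-0.129, -0.002, -0.992], [0.992, 0.0, -0.129], [0.0, -1.0, 0.002]]
wrist_force: [-1.0, 0.7, -0.0]
opening: 0.012
```

```bash
python3 - <<'E'
from h import *
o=observe(); print(o['t'],o['eef_pos'],o['wrist_force'],o['ft_torque'])
for n in ['wrist','scene']:
    f=grab_frame(n); cv2.imwrite(f'pics/{n}19.png',f[:,:,::-1])
crop('pics/scene19.png',(250,170,390,290),'pics/s19c.png',5)
E
```

```text
24.75 [ 0.62819198 -0.0863124   0.06419639] [-0.99062523  0.67211913 -0.00594224] [ 0.04119539  0.14743881 -0.01523233]
```

View pics/s19c.png

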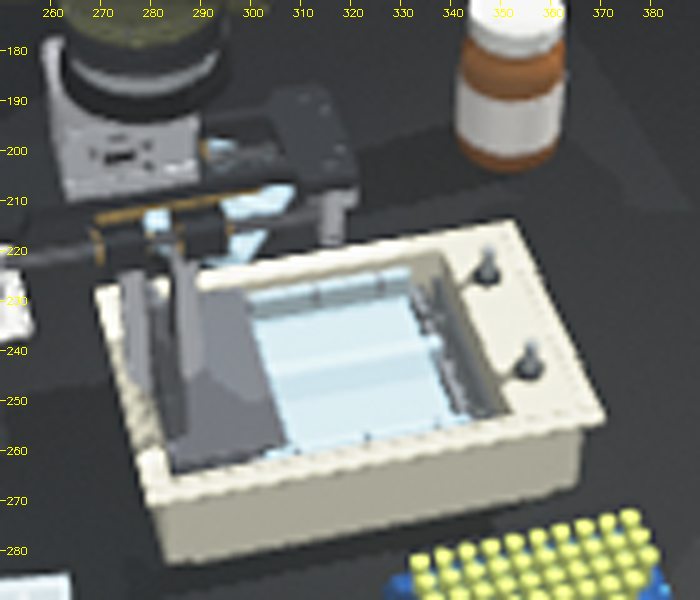

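Emit:
arm_command:
  rows:
    - [0.0,[0,0.001,0],[0,0,0]]
    - [0.0,[0,0.001,0],[0,0,0]]
    - [0.03,[0,0.0,0],[0,0,0]]
    - [0.03,[0,0.0,0],[0,0,0]]
    - [0.03,[0,0.0,0],[0,0,0]]
    - [0.03,[0,-0.03,0],[0,0,0]]
    - [0.03,[0,-0.07,0],[0,0,0]]
    - [0.03,[0,-0.12,0],[0,0,0]]
    - [0.03,[0,-0.16,0.03],[0,0,0]]
    - [0.03,[0,-0.16,0.06],[0,0,0]]
    - [0.03,[0,-0.16,0.06],[0,0,0]]

```text
t: 26.22
eef_pos: [0.5681, -0.0943, 0.225]
tool_rot: [[-0.129, -0.001, -0.992], [0.992, 0.0, -0.129], [0.0, -1.0, 0.001]]
wrist_force: [-0.6, 0.3, 0.4]
opening: 0.03
```

```bash
python3 - <<'E'
from h import *
o=observe(); print(o['t'],o['eef_pos'],o['wrist_force'])
ci=camera_info('wrist')
for n in ['wrist','scene','top']:
    f=grab_frame(n); cv2.imwrite(f'pics/{n}20.png',f[:,:,::-1])
crop('pics/scene20.png',(250,190,390,290),'pics/s20c.png',5)
crop('pics/wrist20.png',(200,130,500,300),'pics/w20c.png',2)
for n,L in [('bar',(-40,-97,89)),('bar',(-40,-85,89)),('edge',(-56,-40,61)),('edge',(56,-40,61)),('bar',(40,-97,89)),('in',(-62,70,58)),('tray',(-56,50,54)),('tray',(56,50,54)),('fl',(-74,-112,58)),('fl',(-74,112,58))]:
    w=loc(TP,TY,(L[0]/1000,L[1]/1000)); print(n,L,proj(ci,[w[0],w[1],L[2]/1000]).round(1))
E
```

```text
26.225 [ 0.56813155 -0.09433864  0.22497204] [-0.62316176  0.3314678   0.43457698]
bar (-40, -97, 89) [[315.1 208.8]]
bar (-40, -85, 89) [[326.2 208.8]]
edge (-56, -40, 61) [[364.6 188.9]]
edge (56, -40, 61) [[361.4 276.4]]
bar (40, -97, 89) [[315.4 275.9]]
in (-62, 70, 58) [[457.3 183.4]]
tray (-56, 50, 54) [[438.9 187.7]]
tray (56, 50, 54) [[430.5 273.2]]
fl (-74, -112, 58) [[302.4 173.1]]
fl (-74, 112, 58) [[492.9 173.5]]
```

View pics/w20c.png

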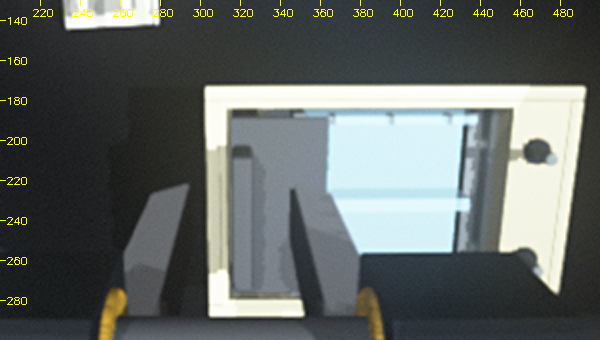

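View pics/s20c.png

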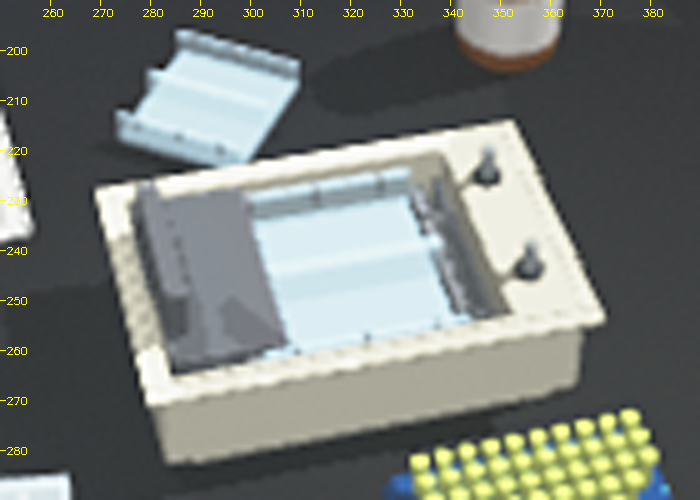

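View pics/scene20.png

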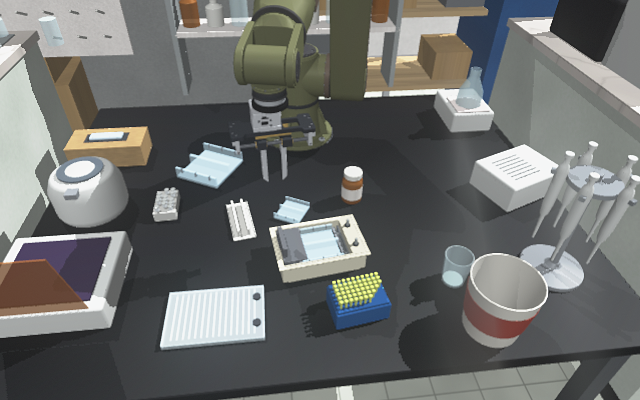

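```bash
python3 -c "
from cell import *
print(close_job()); print(observe()['t'])"
```

```text
the job is handed in; nothing more can be done
None
the job is handed in; nothing more can be done
```

The whole set is packed in the tank and the job is handed in at about 26 s of the 67 s allowed. `close_job` reports no verdict, so the judged result is not known to me.

- **Stand:** I tilted it 20° toe-down under the terminal block, levelled it, and pushed it until the toe met the end wall (12.8 N). It ended within about 0.5 mm of its nominal position along the tank and in height.
- **Tray:** I chose the middle-sized one; its 112 mm width was confirmed in the wrist picture. Its leading end pressed the gate back with about 6 N, then I lowered the other end behind the heel wall. It seated with about 9 N up from the base, at nominal height.
- **Comb:** I lowered it into the gap behind the stand without meeting any side force. It touched the well floor at the expected height, and its shelf lies over the tray end.

**Last checks:** The final wrist picture agreed with the packed model to about 1 px (roughly 1 mm) at the comb's shelf edge and across its grip bar. The bar's far corner read about 4 px off along its length, about 4 mm, which I did not follow up. The tank has about 6 mm clear on each side of the comb. The other bench items look unmoved by eye in the scene picture, and the gripper is clear of everything.

**Disagreement:** The first wrist view placed the tank about 2 mm nearer the robot than the fixed cameras and the later wrist views did. I used nearly the later value.

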